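# Stow the beet tub in the counter keeper

### The arm

A 7-joint arm with a two-finger parallel gripper is mounted at the origin on the work surface. World frame = base frame: x ahead of the robot, y to its left, z up, the work surface at z = 0. Lengths are in m, angles in rad, forces in N, time in s.
With the tool pointing down it reaches from about 0.4 to 0.925 m from the base axis. Payload 5.6 kg.
Tool frame: the origin (TCP) lies midway between the tips of the shut fingers; the grasp point (between the pads) lies r.grasp_offset behind it (r.grasp_offset is the distance from the TCP to the grasp point, in m); z points along the fingers, y is the line along which they close (so a half turn about z gives the same grasp; the last joint's range is limited). The gripper opens to 85 mm and grips with 20 to 120 N. Pads are 22 mm wide; open, the fingers measure 114 mm over their backs; the gripper's body (76 mm by 85 mm) begins 54 mm behind the grasp point. The pads swing forward as they close: fully open they stand 13 mm farther back than shut.
Start: joints at [-1.237, 0.468, -0.012, 1.603, 0.006, 1.071, -0.056], TCP at [0.239, 0.604, 0.207] pointing down, gripper open.
Joint ranges: [-2.53, 2.53], [-0.31, 2.02], [-1.57, 1.55], [0.28, 2.44], [-1.29, 4.43], [0.15, 1.84], [-2.92, 2.92]. Speed limits (rad/s): [2.57, 2.57, 3.14, 3.14, 3.14, 3.14, 3.14].

### API

Orientations are given as a unit quaternion [w, x, y, z].
In Python, from station import r gives the robot as it stands.
- The arm moves only by the tool servo_tool, never from a script. Its argument "series" is a list of rows, each an object with "dp": the shift along the tool's x, y, z scaled (see below), a list of three; "angular": the turn, a rotation vector about the tool's x, y, z scaled (see below), a list of three. A call has 1 to 12 rows; each row is the pose to reach, as a shift and turn from the pose commanded when the call began, along the tool's axes at that moment; what a row does not reach only later rows make up. The controller multiplies each number of a shift by 1000 mm and each number of a turn by 90 degrees. A row lasts 1/10 s, in which the tool goes at most 50 mm and 8.59 degrees, less where a joint would pass 70% of its speed; a pose out of reach is approached as far as the arm can. A call with a number of a shift or a turn outside -1 to 1 is refused whole. A call with a gripper value outside its range is refused whole. "claw" is the closure, from -1 (fully open) to 1 (shut), set as the call begins (left out, the last holds). The fingers move at their own pace and stop on an object; "grip_force" is the grip in N (left out, the last holds). Time passes only in rows, so rows that repeat a pose let the fingers close. It gives the time, the measured TCP pose, the force, the opening and the grip force at its end, in the units of the state.
- r.get_state(): the state, without advancing time (a new reading comes with each control period).
- r.camera(name): name is "scene" or "side" or "wrist"; returns (picture, depth): 420x560x3 uint8, blue, green, red; 420x560 float32, m along the optical axis (not along the pixel's ray), 0 where there is no reading.
- r.get_calibration(name): a dict with "mtx" (3x3 intrinsics, pixels), "dist" ([k1, k2, p1, p2, k3] as OpenCV has them; the pictures are not rectified), "cam_to_world" (4x4, takes a point from camera to world coordinates). Camera axes: x right, y down, z forward; pixel columns grow to the right and rows downward; lengths in m; the calibration is good to about 2 mm. A picture is of the moment at which its call begins: read the wrist's pose just before it. get_calibration takes no time and is no camera call; for the wrist camera it gives the pose at the moment of the call.
- r.finish_job(): hands the job in; it is judged then, once.
The state is a dict: "time_s": time; "joint_positions": joint angles; "qd": joint speeds; "joint_efforts": joint torques, N m; "eef_pos": TCP position; "tool_rot": TCP orientation; "wrist_force": force on the tool from outside, world axes, zero at the start; "torque": the same for the moment, N m; "opening": finger opening in m; "grasp_force": force on a finger pad.
Only numpy, scipy, OpenCV 4.12 (cv2) and the standard library are available. Lean on these libraries where they do the work, as an engineer would, in place of code of your own. Each camera call takes 0.05 s, during which the arm holds its last target. There are 200 camera calls.

### The job

Lift the hood of the wooden keeper until it rests open on its stop, then slide the beet tub along the counter, through the gap between the jar and the canister, and in under the keeper's roof until its front end is fully home against the back wall, grip end outwards. Keep the tub flat on the counter (do not lift it), leave the hood up and let go of everything; do not shift or upset the other things.

Things in the scene. Friction and masses are not known exactly. Their poses are not given: they have to be found in the camera images.
- keeper: Bamboo box fixed on the counter, no floor, outside 230 (x) x 128 (y) x 84 high. Origin on the counter at its centre; +x to its back wall (inner face at x=+109), open mouth faces -x. Side walls 8 thick, 76 high, 112 apart inside. Fixed roof over x=-10 to +115, underside 76 up; the hinged hood covers the rest, its front panel (down to 30 above the counter) bars the mouth when closed.
- hood (a joint): Hinge of the hood (rad): 0 closed, 1.95 open on its stop, leaning back over the roof. Axis along the keeper's y through point hood_hinge; the front edge rises. A 0.22 kg flap, hardly any friction: falls shut from below about 1.4, drops onto the stop from beyond about 1.7. Plate 115 long from the hinge, 8 thick; front panel 54 tall.
- hood_hinge (a point): Point on the hinge axis, mid-width: keeper (-10, 0, 80).
- hood_bar (a point): Middle of the hood's steel grip bar: 10 diameter, 94 long along the keeper's y, a post at each end. Hood closed: 85 in front of the hinge, 42 above it, 122 above the counter, 33 clear of the hood's top. Turns with the hood. Can be pinched from above and turns between the fingers.
- keeper_mouth (a point): Centre of the keeper's mouth, on the counter: keeper (-115, 0, 0).
- tub: Long open white tub, 165 x 92 x 58 high, walls and floor 4 thick, 0.4 to 0.75 kg, loose. Origin under its centre; +x to its plain front end (x=+82.5), which starts roughly towards the keeper, within 0.7 rad. At the rear (-x) end a black grip. Two beets, one piece with the tub, up to 49 high, fill it back of x=+13; the front 65 inside is empty: fingers fit in to draw it by its front wall.
- tub_front (a point): Middle of the outer face of the tub's front end, 30 above its underside.
- tub_grip (a point): Middle of the rearmost face of the tub's black grip, 50 above its underside, at tub x = -100.5. The grip is 64 wide, 42 to 58 above the counter, and stands out 18 from the rear wall.
- jar: Glass jar with a steel cap, 72 diameter, 130 high; stands at one side of the gap that leads to the keeper, about 120 in front of the mouth; may have changed places with the canister. Origin under its centre. Leave it alone.
- canister: Aluminium canister, 72 diameter, 150 high; stands at the other side of the gap: 136 to 160 is free between the two. Origin under its centre. Leave it alone.
- mill: Dark wooden pepper mill, 52 diameter, 137 high. Origin under its centre. Leave it alone.
- mug: White mug, 80 diameter, 90 high, handle on its +y side. Origin under its centre. Leave it alone.
- square_tub: Square white tub without grip, 100 x 100 x 85 high. Origin under its centre. Leave it alone.
- carrot: Carrot, 130 long, lying on the cutting board (20 high). Origin under it. Leave it alone.
Mind the look-alikes: they are no part of the job. What is shaped like the tub but blue or green is not meant.

How it is judged:
By the outcome, as a careful person would: the job done as asked, in the order asked, and still so for the second after the job is handed in, with the robot touching nothing.
It also fails if it takes over 72 s, if anything falls off the work surface, if the arm or the gripper's body presses on something with over 40 N, if the wrist force passes 120 N, or if a joint passes its speed limit or range.

## Working session

There is one attempt and no reset: what is moved stays moved. The work goes in short steps, Python scripts to look and compute and a tool call to move; the robot and the scene stay as the last step left them, time stands still between calls to the robot, and variables do not carry over. Pictures are saved under pics/ and viewed, at most 10 in all, crops included, and the job is handed in when it is done.

Besides the shell and the picture viewer there is one more tool, called after ">>>" by a JSON object that holds its "api" and its "payload". servo_tool: Moves the arm, as the interface text tells. Shifts and turns lie within -1 to 1; 1 stands for 1000 mm of shift or 90 degrees of turn. Its arguments: {"type":"object","properties":{"series":{"type":"array","items":{"type":"object","properties":{"dp":{"type":"array","items":{"type":"number"}},"angular":{"type":"array","items":{"type":"number"}}}}},"claw":{"type":"number"},"grip_force":{"type":"number"}},"required":["series"]}

```bash
mkdir -p pics; ls; cat > h.py <<'E'
import numpy as np, cv2
from station import r
from scipy.spatial.transform import Rotation as R
def cam(n,fn=None):
    c=r.get_calibration(n); im,d=r.camera(n)
    if fn: cv2.imwrite('pics/'+fn,im)
    return im,d,c
def pts(px,d,c):
    px=np.array(px,float).reshape(-1,2); K=np.array(c['mtx']);T=np.array(c['cam_to_world'])
    u=cv2.undistortPoints(px[:,None],K,np.array(c['dist']))[:,0]
    z=np.array([d[int(b),int(a)] for a,b in px])
    return (np.c_[u*z[:,None],z])@T[:3,:3].T+T[:3,3]
def plane(px,h,c):
    px=np.array(px,float).reshape(-1,2); K=np.array(c['mtx']);T=np.array(c['cam_to_world'])
    u=cv2.undistortPoints(px[:,None],K,np.array(c['dist']))[:,0]
    v=np.c_[u,np.ones(len(u))]@T[:3,:3].T
    return T[:3,3]+v*((h-T[2,3])/v[:,2])[:,None]
def cloud(d,c):
    H,W=d.shape;g=np.stack(np.meshgrid(np.arange(W),np.arange(H)),-1).reshape(-1,2).astype(float)
    return pts(g,d,c).reshape(H,W,3)
E
python3 - <<'E'
from h import *
for n in('scene','side'):
    im,d,c=cam(n,n+'0.png'); np.savez(n+'0.npz',im=im,d=d,P=cloud(d,c)); print(n,np.round(c['cam_to_world'],3),np.round(c['mtx'],1).tolist(),(d>0).mean())
s=r.get_state();print(s, r.grasp_offset)
E
```

```text
pics
scene [[-0.247  0.718 -0.651  1.211]
 [ 0.969  0.174 -0.176  0.086]
 [-0.013 -0.674 -0.739  0.842]
 [ 0.     0.     0.     1.   ]] [[403.0, 0.0, 279.8], [0.0, 403.0, 202.9], [0.0, 0.0, 1.0]] 0.9959056122448979
side [[ 0.998 -0.037  0.048  0.519]
 [-0.059 -0.773  0.632 -0.763]
 [ 0.014 -0.634 -0.773  0.97 ]
 [ 0.     0.     0.     1.   ]] [[499.5, 0.0, 281.6], [0.0, 499.5, 203.8], [0.0, 0.0, 1.0]] 0.9961522108843538
{'time_s': 0.1, 'joint_positions': array([-1.23700557,  0.46833391, -0.01163834,  1.60353328,  0.00598361,
        1.07137731, -0.05628452]), 'qd': array([-0.00048739, -0.00119962, -0.00057605, -0.00461623, -0.00011874,
        0.00093751, -0.00129922]), 'joint_efforts': array([ 8.54903046e-04, -5.33523130e+01,  2.11911922e-02, -2.51967019e+01,
        1.13719620e-02,  4.33758076e-03,  3.65674475e-05]), 'eef_pos': array([0.23900009, 0.60388617, 0.20600382]), 'tool_rot': array([-1.09153329e-04,  1.87295184e-01,  9.82303344e-01, -8.01107875e-04]), 'wrist_force': array([-0.10687025, -0.41900275,  0.13637665]), 'torque': array([0.00159938, 0.00748217, 0.01096872]), 'grasp_force': 0.0, 'opening': 0.08556988574474769} 0.0187
```

View pics/scene0.png

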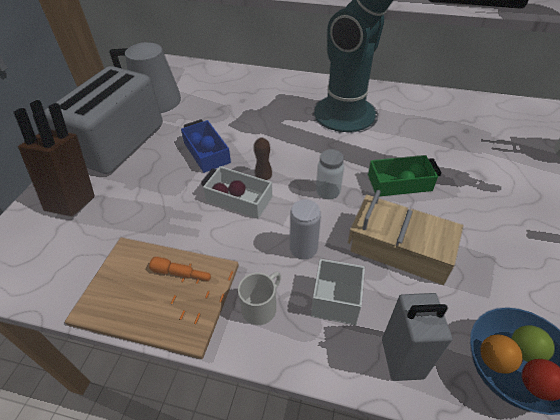

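View pics/side0.png

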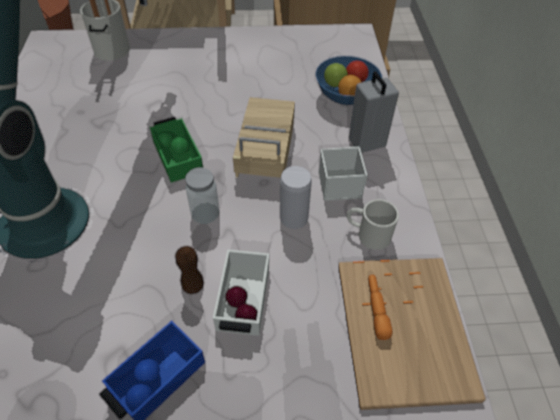

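Side view: white tub with beets and black grip at (243,290); blue tub (153,372) and green tub (175,148) are wrong in colour, and the square tub (342,170) has no grip. The keeper is at (267,137), with the hood hinge strip and bar near (262,145). The jar is at (203,195) and the canister at (295,197). The beet tub fits: it is white, has two beets, and its black grip is at (235,325), away from the keeper.

```bash
cat > m.py <<'E'
from h import *
S=np.load('side0.npz');C=np.load('scene0.npz')
def sel(Z,box,z0,z1):
    P=Z['P'];x0,y0,x1,y1=box;m=np.zeros(P.shape[:2],bool);m[y0:y1,x0:x1]=1
    m&=(P[...,2]>z0)&(P[...,2]<z1)&(Z['d']>0);return P[m]
def rect(p,name):
    if len(p)<5: print(name,len(p));return
    q=(p[:,:2]*1000).astype(np.float32);(c,s,a)=cv2.minAreaRect(q);print(name,len(p),'c',np.round(c,1),'s',np.round(s,1),'a',round(a,1),'zmed',round(np.median(p[:,2])*1000,1),'zmax',np.percentile(p[:,2],98).round(4))
for n,Z,b in(('tub side',S,(205,240,275,340)),('tub scene',C,(196,160,276,218))):
    rect(sel(Z,b,.05,.064),n)
for n,Z,b in(('keeper side',S,(228,90,300,180)),('keeper scene',C,(340,185,470,285))):
    rect(sel(Z,b,.078,.094),n+' top'); rect(sel(Z,b,.107,.135),n+' bar')
for n,b,c in(('jar',(185,160,222,225),(312,145,348,200)),('can',(275,160,315,232),(285,190,326,262))):
    for Z,bb in((S,b),(C,c)):
        p=sel(Z,bb,.1,.2);zt=np.percentile(p[:,2],95);rect(p[p[:,2]>zt-.006],n)
for n,b,c in(('mill',(170,240,208,300),(248,130,278,183)),('mug',(345,195,402,255),(235,268,285,325)),('sq',(315,140,370,200),(310,255,368,325))):
    for Z,bb in((S,b),(C,c)):
        p=sel(Z,bb,.04,.2);rect(p,n)
b=sel(S,(212,312,256,336),.03,.07);rect(b,'grip')
ims=np.hstack([cv2.resize(S['im'][60:340,160:320],None,fx=2,fy=2),cv2.resize(C['im'][130:290,190:470],None,fx=1.68,fy=2)])
o=np.zeros((560,790,3),np.uint8);o[:,:320]=ims[:560,:320] if 0 else cv2.resize(S['im'][60:340,160:320],(320,560))
o[:274,320:790]=cv2.resize(C['im'][130:290,190:470],(470,274));cv2.imwrite('pics/crop.png',o)
E
sed -i '/^ims=/d' m.py; python3 m.py
```

```text
tub side 932 c [ 478.7 -237.4] s [188.2  92.7] a 80.3 zmed 57.8 zmax 0.0617
tub scene 683 c [ 442.9 -233.7] s [182.7 172.6] a 79.9 zmed 57.9 zmax 0.0625
keeper side top 2914 c [546.  219.6] s [247.2 128.9] a 78.6 zmed 85.0 zmax 0.0896
keeper side bar 199 c [529.6 130.5] s [ 12.8 102.2] a 77.8 zmed 125.4 zmax 0.13
keeper scene top 4455 c [611.6 205.9] s [242.7 261.8] a 78.9 zmed 84.9 zmax 0.0896
keeper scene bar 165 c [532.7 129.7] s [ 11.8 101.8] a 77.7 zmed 127.2 zmax 0.1305
jar 457 c [388.7   9.6] s [61.2 64.4] a 16.7 zmed 130.8 zmax 0.1341
jar 306 c [391.7   7.4] s [64.3 58.5] a 10.8 zmed 131.4 zmax 0.1338
can 515 c [606.5 -16. ] s [67.8 63.9] a 71.2 zmed 150.6 zmax 0.1537
can 498 c [608.4 -18.1] s [64.9 64.7] a 40.8 zmed 151.5 zmax 0.1539
mill 733 c [ 369.6 -192.8] s [44.8 43.2] a 51.8 zmed 112.2 zmax 0.1371
mill 545 c [ 412.6 -190. ] s [104.8  64.5] a 17.7 zmed 89.4 zmax 0.1377
mug 1121 c [787.8 -69.8] s [ 81.4 106.1] a 34.8 zmed 70.5 zmax 0.0921
mug 1083 c [787. -82.] s [104.4  78.8] a 4.5 zmed 71.7 zmax 0.0927
sq 1340 c [742.5 122.9] s [201.2 122.4] a 76.2 zmed 66.1 zmax 0.0872
sq 1349 c [735.8  85.9] s [103.6 102.2] a 2.4 zmed 69.5 zmax 0.0876
grip 686 c [ 464.1 -304.8] s [51.4 85.5] a 81.8 zmed 55.8 zmax 0.0614
```

View pics/crop.png

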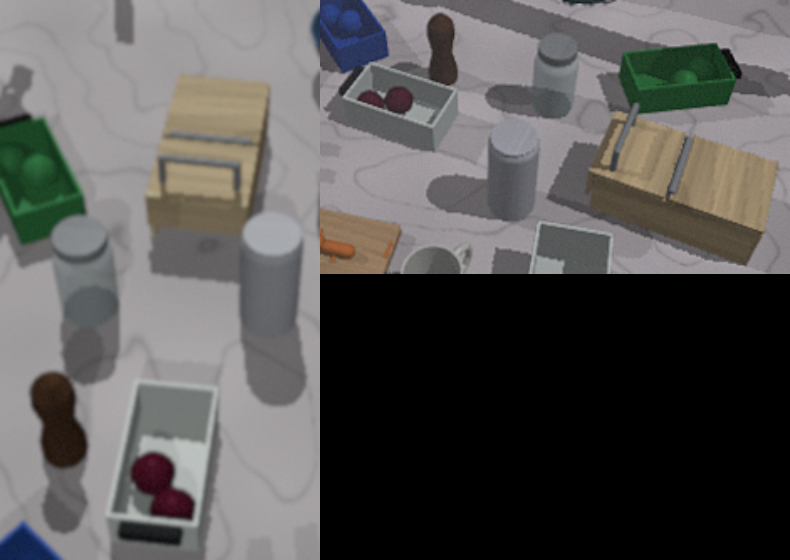

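The crop confirms the beet tub: white, two beets, black grip on the end away from the keeper. Now the approach to the bar.

```bash
cat >> h.py <<'E'
def row(p,Rm,p0=None,R0=None):
    s=r.get_state()
    if p0 is None: p0=s['eef_pos']
    if R0 is None: R0=R.from_quat(np.roll(s['tool_rot'],-1)).as_matrix()
    return np.round(R0.T@(np.array(p)-p0),4).tolist(),np.round(R.from_matrix(R0.T@Rm).as_rotvec()/(np.pi/2),4).tolist()
def Rt(az,tilt=0,kaz=78.2):
    # tool y at azimuth az, pointing down; tilt (deg): top leans to azimuth kaz
    y=np.array([np.cos(np.radians(az)),np.sin(np.radians(az)),0]);z=np.array([0,0,-1.]);M=np.c_[np.cross(y,z),y,z]
    k=np.radians(kaz);ax=np.array([-np.sin(k),np.cos(k),0])
    return R.from_rotvec(ax*np.radians(tilt)).as_matrix()@M
E
python3 - <<'E'
from h import *
print(row([.531,.130,.20],Rt(78.0)),row([.531,.130,.104],Rt(78.0)))
T=r.get_calibration('wrist')['cam_to_world'];s=r.get_state();R0=R.from_quat(np.roll(s['tool_rot'],-1)).as_matrix()
print(R0.T@(T[:3,3]-s['eef_pos']),R0.T@T[:3,2])
E
```

```text
([-0.4459, -0.3332, 0.0066], [-0.001, -0.0, -0.1066]) ([-0.4459, -0.333, 0.1026], [-0.001, -0.0, -0.1066])
[ 0.06694619  0.00075732 -0.16688329] [-2.63341016e-01  1.08290118e-04  9.64702803e-01]
```

>>> {"api": "servo_tool", "payload": {"series": [{"dp":[-0.446,-0.333,0.006],"angular":[0,0,-0.107]},{"dp":[-0.446,-0.333,0.006],"angular":[0,0,-0.107]},{"dp":[-0.446,-0.333,0.006],"angular":[0,0,-0.107]},{"dp":[-0.446,-0.333,0.006],"angular":[0,0,-0.107]},{"dp":[-0.446,-0.333,0.006],"angular":[0,0,-0.107]},{"dp":[-0.446,-0.333,0.006],"angular":[0,0,-0.107]},{"dp":[-0.446,-0.333,0.006],"angular":[0,0,-0.107]},{"dp":[-0.446,-0.333,0.006],"angular":[0,0,-0.107]},{"dp":[-0.446,-0.333,0.006],"angular":[0,0,-0.107]},{"dp":[-0.446,-0.333,0.006],"angular":[0,0,-0.107]},{"dp":[-0.446,-0.333,0.006],"angular":[0,0,-0.107]},{"dp":[-0.446,-0.333,0.006],"angular":[0,0,-0.107]}], "claw": -1, "grip_force": 30}}

```text
time_s: 1.3
eef_pos: [0.5341, 0.1233, 0.2008]
tool_rot: [0.001, 0.109, 0.994, -0.002]
wrist_force: [0.3, 0.3, -0.6]
opening: 0.0854
grasp_force: 0.0
```

```bash
python3 - <<'E'
from h import *
s=r.get_state();print(s['eef_pos'],s['time_s'])
im,d,c=cam('wrist','w1.png');P=cloud(d,c);np.savez('w1.npz',P=P,im=im)
for a,b in((.115,.135),(.078,.095)):
    m=(P[...,2]>a)&(P[...,2]<b)&(d>0)&(np.hypot(P[...,0]-.545,P[...,1]-.2)<.2);q=P[m];print(len(q),cv2.minAreaRect((q[:,:2]*1000).astype(np.float32)),np.median(q[:,2]))
E
```

```text
[0.53406762 0.12326553 0.20080776] 1.3
1710 ((565.5484619140625, 96.28020477294922), (59.15443801879883, 192.73007202148438), 46.67007064819336) 0.12608566456934006
34040 ((591.6607666015625, 174.05235290527344), (314.11102294921875, 237.28111267089844), 78.82018280029297) 0.08397291826478162
```

View pics/w1.png

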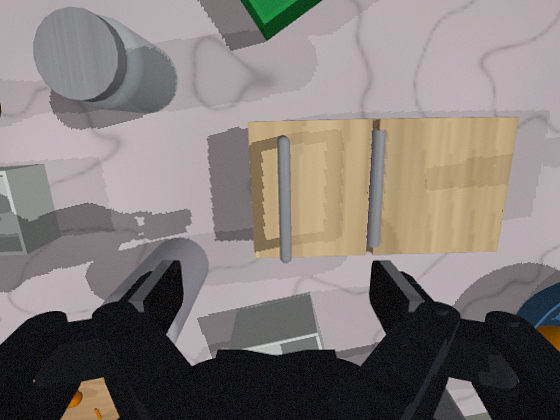

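The wrist view shows the grip bar running from (284,140) to (286,258), with the hinge rod at (377,190) and the keeper over columns 250–515. I'll take positions from these.

```bash
python3 - <<'E'
from h import *
Z=np.load('w1.npz');P=Z['P'];im=Z['im'].astype(int)
def box(x0,y0,x1,y1,a,b):
    q=P[y0:y1,x0:x1].reshape(-1,3);q=q[(q[:,2]>a)&(q[:,2]<b)];print(len(q),cv2.minAreaRect((q[:,:2]*1000).astype(np.float32)),np.percentile(q[:,2],90));return q
q=box(270,130,300,268,.11,.14)
k=box(235,105,530,262,.072,.095)
from scipy.spatial import ConvexHull
h=k[ConvexHull(k[:,:2]).vertices]
print(r.get_state()['eef_pos'],row([.531,.130,.104],Rt(78.0)))
E
```

```text
1550 ((527.6160278320312, 132.15530395507812), (10.018619537353516, 102.850341796875), 78.84847259521484) 0.12734005400122994
33346 ((545.4078979492188, 220.6516571044922), (240.86495971679688, 128.59190368652344), 78.94393920898438) 0.08501770155951249
[0.53311448 0.12553279 0.20059621] ([0.0031, 0.0041, 0.0966], [-0.0012, 0.0005, -0.0047])
```

>>> {"api": "servo_tool", "payload": {"series": [{"dp":[0.002,0.001,0.05],"angular":[0,0,-0.008]},{"dp":[0.002,0.001,0.08],"angular":[0,0,-0.008]},{"dp":[0.002,0.001,0.097],"angular":[0,0,-0.008]},{"dp":[0.002,0.001,0.097],"angular":[0,0,-0.008]},{"dp":[0.002,0.001,0.097],"angular":[0,0,-0.008]},{"dp":[0.002,0.001,0.097],"angular":[0,0,-0.008]}]}}

```text
time_s: 1.95
eef_pos: [0.5304, 0.1329, 0.1052]
tool_rot: [0.001, 0.098, 0.995, 0.001]
wrist_force: [0.1, -0.2, 0.2]
opening: 0.0854
grasp_force: 0.0
```

>>> {"api": "servo_tool", "payload": {"series": [{"dp":[0,0,0]},{"dp":[0,0,0]},{"dp":[0,0,0]},{"dp":[0,0,0]},{"dp":[0,0,0]},{"dp":[0,0,0]},{"dp":[0,0,0]},{"dp":[0,0,0]}], "claw": 1, "grip_force": 30}}

```text
$.series[0]: bad value
```

```bash
python3 - <<'E'
from h import *
s=r.get_state();print(s['eef_pos'],s['tool_rot'],s['wrist_force'],s['opening'])
az=78.7;u=np.array([np.cos(np.radians(az)),np.sin(np.radians(az)),0])
p0=np.array(s['eef_pos']);R0=R.from_quat(np.roll(s['tool_rot'],-1)).as_matrix()
G=r.grasp_offset
g0=np.array([.5288,.1312,.104+G]);h=g0+85e-3*u-[0,0,.042]
c0=g0+[0,0,-G]
for th in np.arange(.15,1.851,.1545):
    ph=.459+th;b=h+.0948*(-np.cos(ph)*u+[0,0,np.sin(ph)])
    tl=30*th/1.85;Rm=Rt(az,tl,az)
    p=b+Rm[:,2]*G
    print(round(th,2),[round(x,3) for x in row(p,Rm,c0,Rt(az,0,az))[0]],row(p,Rm,c0,Rt(az,0,az))[1])
E
```

```text
[0.53035613 0.13292155 0.10516764] [9.91456878e-04 9.75341242e-02 9.95231516e-01 5.84489319e-04] [ 0.05121053 -0.195516    0.16186984] 0.08544930558940486
0.15 [-0.0, 0.006, -0.012] [0.027, 0.0, 0.0]
0.3 [0.0, 0.015, -0.024] [0.0549, -0.0, 0.0]
0.46 [-0.0, 0.025, -0.034] [0.0827, -0.0, 0.0]
0.61 [0.0, 0.036, -0.042] [0.1105, 0.0, -0.0]
0.77 [-0.0, 0.049, -0.048] [0.1384, 0.0, -0.0]
0.92 [0.0, 0.062, -0.052] [0.1662, -0.0, 0.0]
1.08 [0.0, 0.076, -0.054] [0.1941, -0.0, 0.0]
1.23 [-0.0, 0.09, -0.053] [0.2219, 0.0, -0.0]
1.39 [0.0, 0.103, -0.051] [0.2497, -0.0, 0.0]
1.54 [-0.0, 0.117, -0.046] [0.2776, -0.0, 0.0]
1.69 [-0.0, 0.129, -0.039] [0.3054, -0.0, -0.0]
1.85 [-0.0, 0.139, -0.031] [0.3332, -0.0, -0.0]
```

>>> {"api": "servo_tool", "payload": {"series": [{"dp":[0,-0.001,0],"angular":[0,0,0]},{"dp":[0,-0.001,0],"angular":[0,0,0]},{"dp":[0,-0.001,0],"angular":[0,0,0]},{"dp":[0,-0.001,0],"angular":[0,0,0]},{"dp":[0,-0.001,0],"angular":[0,0,0]},{"dp":[0,-0.001,0],"angular":[0,0,0]},{"dp":[0,-0.001,0],"angular":[0,0,0]},{"dp":[0,-0.001,0],"angular":[0,0,0]}], "claw": 1, "grip_force": 30}}

```text
time_s: 2.75
eef_pos: [0.5294, 0.131, 0.1038]
tool_rot: [-0.0, 0.098, 0.995, -0.0]
wrist_force: [-0.2, 0.4, -0.6]
opening: -0.0
grasp_force: 0.0
```

```bash
python3 - <<'E'
from h import *
a=cam('side')[0];b=cam('wrist')[0];c=cam('scene')[0]
o=np.zeros((600,800,3),np.uint8);o[:300,:400]=cv2.resize(a[60:210,180:380],(400,300));o[:300,400:]=cv2.resize(b,(400,300));o[300:,:400]=cv2.resize(c[130:295,300:520],(400,300));cv2.imwrite('pics/g1.png',o)
E
```

```text
(no output)
```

View pics/g1.png

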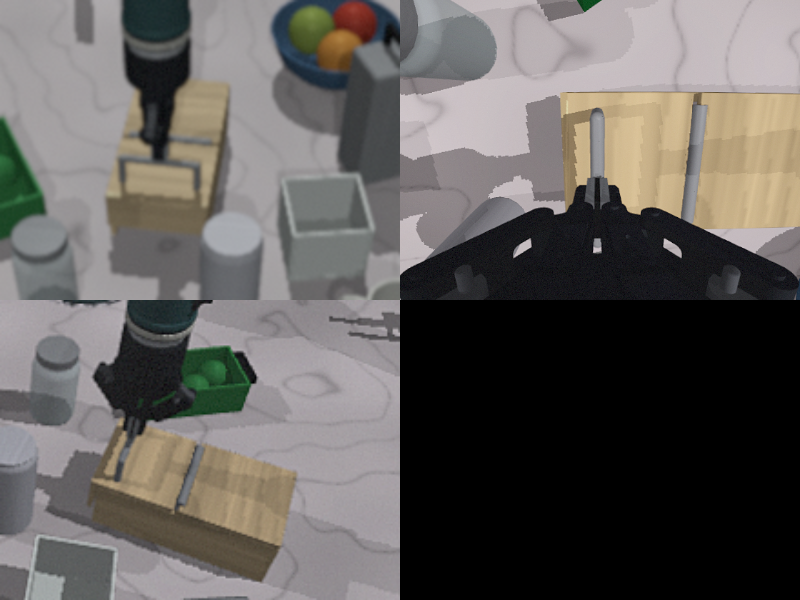

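```bash
python3 - <<'E'
from h import *
s=r.get_state();print(s['eef_pos'],s['opening'],s['grasp_force'],s['wrist_force'],s['joint_positions'])
for n in('scene','side'):
    im,d,c=cam(n);P=cloud(d,c);g=im.max(2)<60
    m=g&(d>0)&(abs(P[...,0]-.53)<.08)&(abs(P[...,1]-.13)<.08)&(P[...,2]>.08)
    for a in(.08,.10,.11,.12,.13,.14,.16,.18):
        q=P[m&(P[...,2]>=a)&(P[...,2]<a+.01)];print(n,a,len(q),q.min(0).round(3) if len(q) else'',q.max(0).round(3) if len(q) else'')
    m=(d>0)&(P[...,2]>.108)&(P[...,2]<.133)&~g&(abs(P[...,0]-.53)<.07)&(abs(P[...,1]-.13)<.04);q=P[m];print(len(q),cv2.minAreaRect((q[:,:2]*1000).astype(np.float32)),q[:,2].max())
im,d,c=cam('wrist');P=cloud(d,c)
for v in range(90,300,14): print(v,[ (P[v,u].round(3).tolist(),int(im[v,u].max())) for u in(279,)])
E
```

```text
[0.52940096 0.13103378 0.10386587] 0.000313616651016406 0.0 [-0.54349057 -0.01827217  0.011885  ] [-0.43611206  0.42521889  0.16379994  1.95343626 -0.09673038  0.77035255
  1.15742872]
scene 0.08 3 [0.55  0.2   0.083] [0.598 0.208 0.087]
scene 0.1 0  
scene 0.11 1 [0.581 0.12  0.113] [0.581 0.12  0.113]
scene 0.12 5 [0.536 0.119 0.121] [0.581 0.13  0.128]
scene 0.13 7 [0.534 0.118 0.136] [0.542 0.138 0.14 ]
scene 0.14 21 [0.535 0.117 0.141] [0.544 0.141 0.149]
scene 0.16 26 [0.519 0.118 0.16 ] [0.544 0.144 0.17 ]
scene 0.18 160 [0.514 0.089 0.18 ] [0.55  0.166 0.19 ]
87 ((558.63427734375, 123.47637176513672), (11.342649459838867, 49.170204162597656), 76.0238265991211) 0.13282231095423602
side 0.08 0  
side 0.1 0  
side 0.11 0  
side 0.12 0  
side 0.13 3 [0.524 0.12  0.131] [0.531 0.126 0.14 ]
side 0.14 18 [0.522 0.115 0.141] [0.534 0.123 0.15 ]
side 0.16 1 [0.524 0.118 0.16 ] [0.524 0.118 0.16 ]
side 0.18 13 [0.515 0.091 0.183] [0.539 0.121 0.19 ]
185 ((529.4962158203125, 130.67605590820312), (13.727045059204102, 102.47196960449219), 78.3995132446289) 0.1328552001166461
90 [([0.436, 0.153, -0.0], 200)]
104 [([0.447, 0.151, 0.001], 200)]
118 [([0.458, 0.149, -0.001], 199)]
132 [([0.467, 0.146, 0.083], 208)]
146 [([0.475, 0.145, 0.084], 206)]
160 [([0.479, 0.143, 0.125], 143)]
174 [([0.485, 0.142, 0.127], 166)]
188 [([0.492, 0.141, 0.126], 162)]
202 [([0.498, 0.14, 0.126], 159)]
216 [([0.505, 0.138, 0.126], 159)]
230 [([0.512, 0.137, 0.126], 160)]
244 [([0.519, 0.136, 0.126], 154)]
258 [([0.519, 0.135, 0.143], 34)]
272 [([0.519, 0.135, 0.156], 19)]
286 [([0.521, 0.135, 0.164], 23)]
```

```bash
python3 - <<'E'
from h import *
o=[]
for n,h in(('side',45),('scene',45)):
    im,d,c=cam(n);T=np.linalg.inv(c['cam_to_world']);K=np.array(c['mtx'])
    X=np.array([[.5294,.131,z] for z in(.104,.122,.14,.16)]);px=cv2.projectPoints(X,cv2.Rodrigues(T[:3,:3])[0],T[:3,3],K,np.array(c['dist']))[0][:,0]
    print(n,px.round(1).tolist(),pts(px,d,c).round(3).tolist())
    x,y=px[1].astype(int);o.append(cv2.resize(im[y-40:y+30,x-45:x+45],(400,311),interpolation=cv2.INTER_CUBIC))
cv2.imwrite('pics/g2.png',np.hstack(o))
E
```

```text
side [[259.5, 146.2], [259.3, 140.9], [259.2, 135.5], [259.0, 129.3]] [[0.53, 0.154, 0.082], [0.529, 0.122, 0.131], [0.529, 0.116, 0.154], [0.529, 0.07, 0.216]]
scene [[371.3, 209.4], [372.4, 204.4], [373.6, 199.3], [375.0, 193.4]] [[0.55, 0.13, 0.126], [0.541, 0.13, 0.135], [0.539, 0.13, 0.15], [0.539, 0.13, 0.17]]
```

View pics/g2.png

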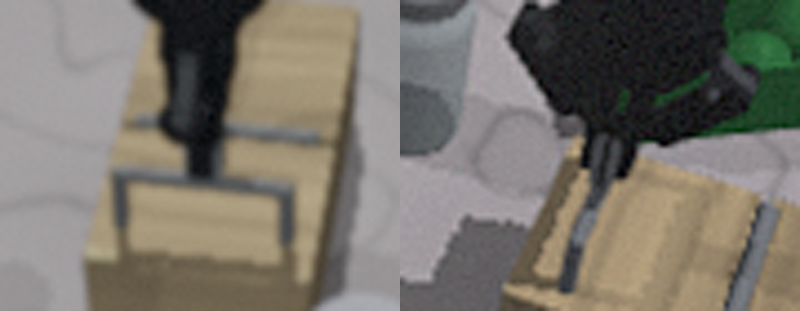

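The close-up shows the shut fingertips ending at the top of the bar, at left panel (205,178). Nothing is in front of the bar, so the pads are higher than assumed. I'll open, go 14 mm lower and try again.

>>> {"api": "servo_tool", "payload": {"series": [{"dp":[0,0,0],"angular":[0,0,0]},{"dp":[0,0,0],"angular":[0,0,0]},{"dp":[0,0,0],"angular":[0,0,0]},{"dp":[0,0,0],"angular":[0,0,0]},{"dp":[0,0,0],"angular":[0,0,0]},{"dp":[0,0,0.007],"angular":[0,0,0]},{"dp":[0,0,0.014],"angular":[0,0,0]},{"dp":[0,0,0.014],"angular":[0,0,0]},{"dp":[0,0,0.014],"angular":[0,0,0]}], "claw": -1}}

```text
time_s: 4.05
eef_pos: [0.5291, 0.1309, 0.0894]
tool_rot: [-0.0, 0.098, 0.995, -0.0]
wrist_force: [0.9, -0.7, 1.1]
opening: 0.0853
grasp_force: 0.0
```

>>> {"api": "servo_tool", "payload": {"series": [{"dp":[0,0,0],"angular":[0,0,0]},{"dp":[0,0,0],"angular":[0,0,0]},{"dp":[0,0,0],"angular":[0,0,0]},{"dp":[0,0,0],"angular":[0,0,0]},{"dp":[0,0,0],"angular":[0,0,0]},{"dp":[0,0,0],"angular":[0,0,0]},{"dp":[0,0,0],"angular":[0,0,0]},{"dp":[0,0,0],"angular":[0,0,0]}], "claw": 1, "grip_force": 30}}

```text
time_s: 4.85
eef_pos: [0.5295, 0.1312, 0.0901]
tool_rot: [0.0, 0.098, 0.995, 0.0]
wrist_force: [-0.0, 0.1, 3.0]
opening: 0.0085
grasp_force: 29.2
```

>>> {"api": "servo_tool", "payload": {"series": [{"dp":[0,0,0],"angular":[0,0,0]},{"dp":[0,0,0],"angular":[0,0,0]},{"dp":[0,0,0.004],"angular":[0,0,0]},{"dp":[0,0,0.007],"angular":[0,0,0]},{"dp":[0,0,0.007],"angular":[0,0,0]}], "claw": 0}}

```text
time_s: 5.35
eef_pos: [0.5289, 0.1309, 0.0822]
tool_rot: [-0.001, 0.098, 0.995, -0.0]
wrist_force: [1.3, -0.2, 0.0]
opening: 0.0427
grasp_force: 0.0
```

>>> {"api": "servo_tool", "payload": {"series": [{"dp":[0,0,0],"angular":[0,0,0]},{"dp":[0,0,0],"angular":[0,0,0]},{"dp":[0,0,0],"angular":[0,0,0]},{"dp":[0,0,0],"angular":[0,0,0]},{"dp":[0,0,0],"angular":[0,0,0]},{"dp":[0,0,0],"angular":[0,0,0]}], "claw": 1, "grip_force": 30}}

```text
time_s: 5.95
eef_pos: [0.5295, 0.1311, 0.083]
tool_rot: [0.0, 0.098, 0.995, 0.0]
wrist_force: [0.2, 0.0, 0.6]
opening: 0.0089
grasp_force: 29.2
```

```bash
python3 - <<'E'
from h import *
s=r.get_state();print(s['eef_pos'],s['wrist_force'],s['opening'])
az=78.7;u=np.array([np.cos(np.radians(az)),np.sin(np.radians(az)),0])
c0=np.array(s['eef_pos']);G=.122-c0[2];b0=c0+[0,0,G];h=b0+.085*u-[0,0,.042];R0=Rt(az,0,az)
for th in np.linspace(.15,1.85,12):
    ph=.459+th;b=h+.0948*(-np.cos(ph)*u+[0,0,np.sin(ph)]);Rm=Rt(az,30*th/1.85,az)
    a=row(b+Rm[:,2]*G,Rm,c0,R0);print(round(th,2),np.round(a[0],3)[1:],round(a[1][0],3))
E
```

```text
[0.52954534 0.13112716 0.08299841] [0.18730905 0.00505446 0.56143784] 0.0089180682271148
0.15 [ 0.006 -0.012] 0.027
0.3 [ 0.013 -0.024] 0.055
0.46 [ 0.022 -0.034] 0.083
0.61 [ 0.033 -0.042] 0.111
0.77 [ 0.045 -0.048] 0.138
0.92 [ 0.057 -0.052] 0.166
1.08 [ 0.07  -0.054] 0.194
1.23 [ 0.083 -0.054] 0.222
1.39 [ 0.096 -0.052] 0.25
1.54 [ 0.108 -0.048] 0.278
1.7 [ 0.119 -0.042] 0.305
1.85 [ 0.129 -0.033] 0.333
```

>>> {"api": "servo_tool", "payload": {"series": [{"dp":[0,0.006,-0.012],"angular":[0.027,0,0]},{"dp":[0,0.013,-0.024],"angular":[0.055,0,0]},{"dp":[0,0.022,-0.034],"angular":[0.083,0,0]},{"dp":[0,0.033,-0.042],"angular":[0.111,0,0]},{"dp":[0,0.045,-0.048],"angular":[0.138,0,0]},{"dp":[0,0.057,-0.052],"angular":[0.166,0,0]},{"dp":[0,0.07,-0.054],"angular":[0.194,0,0]},{"dp":[0,0.083,-0.054],"angular":[0.222,0,0]},{"dp":[0,0.096,-0.052],"angular":[0.25,0,0]},{"dp":[0,0.108,-0.048],"angular":[0.278,0,0]},{"dp":[0,0.119,-0.042],"angular":[0.305,0,0]},{"dp":[0,0.129,-0.033],"angular":[0.333,0,0]}]}}

```text
time_s: 7.15
eef_pos: [0.5548, 0.2584, 0.1168]
tool_rot: [-0.025, 0.095, 0.961, -0.258]
wrist_force: [0.0, 1.1, 4.0]
opening: 0.0084
grasp_force: 30.9
```

```bash
python3 - <<'E'
from h import *
a=cam('side')[0];b=cam('scene')[0]
cv2.imwrite('pics/g3.png',np.hstack([cv2.resize(a[20:220,170:370],(400,400)),cv2.resize(b[100:300,310:510],(400,400))]))
s=r.get_state();print(s['eef_pos'],s['wrist_force'],s['opening'],s['grasp_force'],s['joint_positions'])
E
```

```text
[0.55532989 0.26070388 0.11428435] [0.88234456 2.530103   5.51862372] 0.008521684475656967 31.164568662643433 [-0.85460688  0.74383483  0.27846263  1.50275753  0.1748798   1.30370126
  0.68945158]
```

View pics/g3.png

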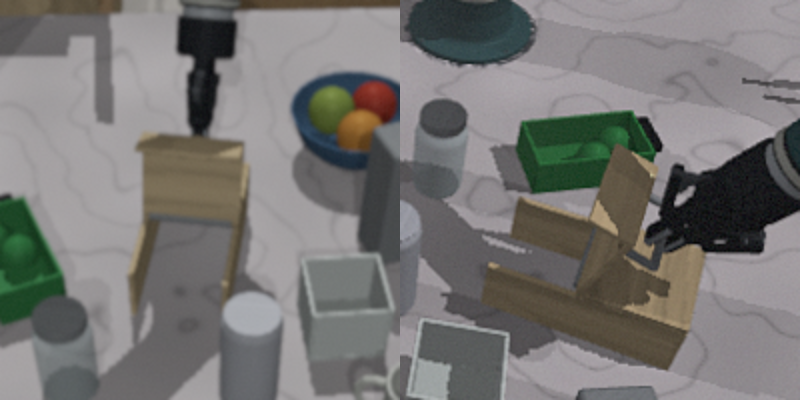

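The hood stands up at about 1.85 rad (left panel 135–245, 135–220) and the bar is still held. I'll open slightly and back off along the tool axis.

>>> {"api": "servo_tool", "payload": {"series": [{"dp":[0,0,0],"angular":[0,0,0]},{"dp":[0,0,0],"angular":[0,0,0]},{"dp":[0,0,0],"angular":[0,0,0]},{"dp":[0,0,0],"angular":[0,0,0]},{"dp":[0,0,-0.02],"angular":[0,0,0]},{"dp":[0,0,-0.05],"angular":[0,0,0]},{"dp":[0,0,-0.09],"angular":[0,0,0]},{"dp":[0,0,-0.13],"angular":[0,0,0]},{"dp":[0,0,-0.15],"angular":[0,0,0]},{"dp":[0,0,-0.15],"angular":[0,0,0]}], "claw": 0.4}}

```text
time_s: 8.25
eef_pos: [0.5703, 0.333, 0.2488]
tool_rot: [-0.023, 0.094, 0.962, -0.255]
wrist_force: [0.2, 0.5, -0.3]
opening: 0.0255
grasp_force: 0.0
```

```bash
python3 - <<'E'
from h import *
s=r.get_state();print(s['eef_pos'],s['joint_positions'],s['opening'])
az=78.7;u=np.array([np.cos(np.radians(az)),np.sin(np.radians(az))]);K0=np.array([.5472,.2248])
for n in('side','scene'):
    im,d,c=cam(n);P=cloud(d,c);np.savez(n+'1.npz',P=P,im=im,d=d)
    q=P[...,:2]-K0;kx=q@u;ky=q@[-u[1],u[0]]
    m=(d>0)&(abs(ky)<.05)&(P[...,2]>.1)&(P[...,2]<.24)&(kx>-.06)&(kx<.1);m&=im[...,2].astype(int)-im[...,0]>25
    print(n,m.sum());
    for a in np.arange(.1,.22,.02):
        k=m&(P[...,2]>a)&(P[...,2]<a+.02);print(round(a,2),k.sum(),np.percentile(kx[k],[2,50,98]).round(4) if k.sum() else'')
# tub refined from side & scene rims
Z=np.load('side1.npz')
for n,(x0,y0,x1,y1) in(('side',(205,240,275,340)),('scene',(190,160,280,222))):
    Z=np.load(n+'1.npz');P=Z['P'];im=Z['im'].astype(int);m=np.zeros(P.shape[:2],bool);m[y0:y1,x0:x1]=1
    m&=(P[...,2]>.05)&(P[...,2]<.066)&(np.hypot(P[...,0]-.48,P[...,1]+.235)<.12)
    for nm,k in(('white',m&(im.min(2)>110)),('dark',m&(im.max(2)<70)&(P[...,1]<-.27))):
        q=P[k];print(n,nm,len(q),cv2.minAreaRect((q[:,:2]*1000).astype(np.float32)))
E
```

```text
[0.57025266 0.33301301 0.24878461] [-0.89518704  0.70823902  0.28459692  1.23486175  0.15779011  1.6096945
  0.71003546] 0.02553967829198008
side 1389
0.1 298 [-0.0082 -0.0016  0.0046]
0.12 315 [-0.0013  0.0061  0.0134]
0.14 323 [0.008  0.0146 0.0207]
0.16 170 [0.0146 0.02   0.0245]
0.18 105 [0.0025 0.0123 0.0292]
0.2 178 [-0.0173 -0.0123  0.002 ]
scene 742
0.1 56 [-0.0079 -0.004   0.0002]
0.12 51 [0.0001 0.0035 0.008 ]
0.14 26 [0.0086 0.0114 0.0541]
0.16 1 [0.0172 0.0172 0.0172]
0.18 383 [0.0004 0.0182 0.034 ]
0.2 225 [-0.0157 -0.008   0.0039]
side white 610 ((480.0526123046875, -229.61248779296875), (169.25860595703125, 93.0286636352539), 80.2674789428711)
side dark 263 ((464.42828369140625, -312.51788330078125), (61.179508209228516, 45.565673828125), 2.939805030822754)
scene white 358 ((479.7065124511719, -240.6138916015625), (183.8988494873047, 96.52020263671875), 79.75337982177734)
scene dark 80 ((470.9589538574219, -305.52587890625), (46.70484924316406, 63.995628356933594), 80.40290069580078)
```

The hood plate leans back about 22° past vertical, which is 1.95 rad, so it is on its stop. Next is the tub grip, with the tool tilted back so that it stays clear of the hood.

```bash
cat > t.py <<'E'
from h import *
yaw=80.2;u=np.array([np.cos(np.radians(yaw)),np.sin(np.radians(yaw)),0]);tc=np.array([.480,-.2296,0])
Rg=Rt(yaw-90,-20,yaw);D=.048
tcp=tc-.101*u+[0,0,.05]+Rg[:,2]*D
E
python3 - <<'E'
from t import *
print(tcp)
print(row([.57,.30,.30],Rg),row([.53,.0,.30],Rg),row(tcp+[0,0,.2],Rg),row(tcp+[0,0,.1],Rg))
E
```

```text
[ 0.46560316 -0.31294879  0.00489475]
([-0.0069, -0.0528, -0.0326], [-0.4335, 0.4309, 0.9136]) ([-0.0263, -0.3144, 0.1184], [-0.4335, 0.4309, 0.9136]) ([-0.0244, -0.5435, 0.3606], [-0.4335, 0.4309, 0.9136]) ([-0.0245, -0.4935, 0.4472], [-0.4335, 0.4309, 0.9136])
```

>>> {"api": "servo_tool", "payload": {"series": [{"dp":[-0.007,-0.053,-0.032],"angular":[-0.4335,0.431,0.9135]},{"dp":[-0.007,-0.053,-0.032],"angular":[-0.4335,0.431,0.9135]},{"dp":[-0.026,-0.314,0.118],"angular":[-0.4335,0.431,0.9135]},{"dp":[-0.026,-0.314,0.118],"angular":[-0.4335,0.431,0.9135]},{"dp":[-0.026,-0.314,0.118],"angular":[-0.4335,0.431,0.9135]},{"dp":[-0.026,-0.314,0.118],"angular":[-0.4335,0.431,0.9135]},{"dp":[-0.026,-0.314,0.118],"angular":[-0.4335,0.431,0.9135]},{"dp":[-0.026,-0.314,0.118],"angular":[-0.4335,0.431,0.9135]},{"dp":[-0.024,-0.543,0.36],"angular":[-0.4335,0.431,0.9135]},{"dp":[-0.024,-0.543,0.36],"angular":[-0.4335,0.431,0.9135]},{"dp":[-0.024,-0.543,0.36],"angular":[-0.4335,0.431,0.9135]},{"dp":[-0.024,-0.543,0.36],"angular":[-0.4335,0.431,0.9135]}], "claw": -1}}

```text
time_s: 9.55
eef_pos: [0.4885, -0.1877, 0.242]
tool_rot: [-0.113, 0.756, 0.631, 0.134]
wrist_force: [0.1, 0.1, 0.3]
opening: 0.0856
grasp_force: 0.0
```

```bash
python3 - <<'E'
from t import *
s=r.get_state();print(s['eef_pos'],s['tool_rot'],s['joint_positions'],s['wrist_force'])
print(row(tcp+[0,0,.12],Rg),row(tcp+[0,0,.06],Rg))
E
```

```text
[ 0.48849978 -0.187716    0.24204658] [-0.11267865  0.75578811  0.63096965  0.13403416] [-0.04182714  0.33511364  0.69147544  1.8537646  -0.55616783  1.25039403
  0.69850052] [0.12844829 0.1375269  0.25622515]
([-0.1599, -0.0001, 0.0661], [0.0011, -0.0019, -0.0052]) ([-0.1806, 0.0, 0.1224], [0.0011, -0.0019, -0.0052])
```

>>> {"api": "servo_tool", "payload": {"series": [{"dp":[-0.05,0,0],"angular":[0,0,0]},{"dp":[-0.09,0,0],"angular":[0,0,0]},{"dp":[-0.09,0,0],"angular":[0,0,0]},{"dp":[-0.09,0,0],"angular":[0,0,0]}]}}

```text
time_s: 9.95
eef_pos: [0.4756, -0.2686, 0.211]
tool_rot: [-0.114, 0.754, 0.633, 0.132]
wrist_force: [0.1, 0.6, -0.0]
opening: 0.0853
grasp_force: 0.0
```

```bash
python3 - <<'E'
from t import *
s=r.get_state();print(s['eef_pos'],s['qd'].round(2))
print(row(tcp+[0,0,.12],Rg),row(tcp+[0,0,.06],Rg),row(tcp,Rg))
im,d,c=cam('wrist');P=cloud(d,c);u3=u;q=P[...,:2]-tc[:2];tx=q@u[:2];ty=q@[-u[1],u[0]]
g=im.max(2)
m=(d>0)&(abs(tx+.1)<.05)&(abs(ty)<.06)&(P[...,2]>.045)&(P[...,2]<.066)
print('all',m.sum(),[np.percentile(v[m],[1,50,99]).round(4) for v in(tx,ty)])
k=m&(g<80);print('dark',k.sum(),[np.percentile(v[k],[1,50,99]).round(4) for v in(tx,ty,P[...,2])], cv2.minAreaRect((P[k][:,:2]*1000).astype(np.float32)) if k.sum()>5 else '')
E
```

```text
[ 0.47558889 -0.26856726  0.21101737] [-0.04 -0.03 -0.02 -0.01 -0.01  0.   -0.  ]
([-0.0723, -0.0018, 0.0653], [-0.0015, -0.0011, -0.0026]) ([-0.0929, -0.0016, 0.1216], [-0.0015, -0.0011, -0.0026]) ([-0.1135, -0.0014, 0.178], [-0.0015, -0.0011, -0.0026])
all 1925 [array([-0.1455, -0.0834, -0.0506]), array([-0.0455, -0.0046,  0.057 ])]
dark 948 [array([-0.099 , -0.0912, -0.0572]), array([-0.0309, -0.0015,  0.0308]), array([0.0451, 0.0576, 0.0596])] ((467.3375244140625, -304.6054382324219), (47.68925094604492, 63.05508804321289), 81.21401977539062)
```

The wrist view puts the grip at tub x = -99 mm, centred across and 58 mm high, as planned. Going down onto it.

>>> {"api": "servo_tool", "payload": {"series": [{"dp":[-0.048,-0.001,0.02],"angular":[-0.001,-0.001,-0.003]},{"dp":[-0.072,-0.002,0.06],"angular":[-0.001,-0.001,-0.003]},{"dp":[-0.093,-0.002,0.1],"angular":[-0.001,-0.001,-0.003]},{"dp":[-0.093,-0.002,0.122],"angular":[-0.001,-0.001,-0.003]},{"dp":[-0.106,-0.002,0.158],"angular":[-0.001,-0.001,-0.003]},{"dp":[-0.113,-0.002,0.177],"angular":[-0.001,-0.001,-0.003]},{"dp":[-0.113,-0.002,0.177],"angular":[-0.001,-0.001,-0.003]},{"dp":[-0.113,-0.002,0.177],"angular":[-0.001,-0.001,-0.003]}]}}

```text
time_s: 10.8
eef_pos: [0.4686, -0.3116, 0.0084]
tool_rot: [-0.111, 0.751, 0.637, 0.133]
wrist_force: [0.2, -0.3, -0.4]
opening: 0.0853
grasp_force: 0.0
```

>>> {"api": "servo_tool", "payload": {"series": [{"dp":[0,0,0],"angular":[0,0,0]},{"dp":[0,0,0],"angular":[0,0,0]},{"dp":[0,0,0],"angular":[0,0,0]},{"dp":[0,0,0],"angular":[0,0,0]},{"dp":[0,0,0],"angular":[0,0,0]},{"dp":[0,0,0],"angular":[0,0,0]}], "claw": 1, "grip_force": 50}}

```text
time_s: 11.4
eef_pos: [0.4687, -0.3133, 0.0097]
tool_rot: [-0.11, 0.752, 0.637, 0.134]
wrist_force: [-1.2, -0.1, 7.2]
opening: 0.0629
grasp_force: 55.4
```

```bash
python3 - <<'E'
from h import *
s=r.get_state();print(s['eef_pos'],s['tool_rot'],s['wrist_force'],s['opening'],s['grasp_force'],s['joint_positions'])
a=cam('side')[0];b=cam('scene')[0]
cv2.imwrite('pics/g4.png',np.hstack([cv2.resize(a[220:360,180:320],(400,400)),cv2.resize(b[110:250,170:310],(400,400))]))
E
```

```text
[ 0.46870057 -0.3133336   0.00972895] [-0.1095789   0.75150247  0.63662332  0.13396733] [-1.21361251 -0.12197877  7.22826764] 0.06288403501913975 55.40322124958038 [ 0.29186285  0.7694658   0.57165367  1.83073067 -0.81443984  1.03226187
  1.17393631]
```

View pics/g4.png

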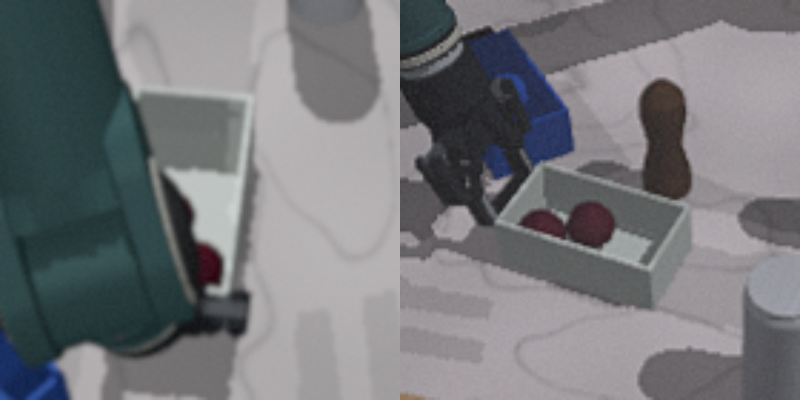

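The pinch holds: 63 mm opening, 55 N. The beet tub is flat in both panels, with the grip hidden by the fingers. Now I'll work out the drag.

```bash
cat > drag.py <<'E'
from h import *
import sys
K0=np.array([.5472,.2248,0]);ka=78.7
k=np.radians(ka);U=np.array([np.cos(k),np.sin(k),0]);V=np.array([-U[1],U[0],0])
def plan(tc,yaw,wps):
    s=r.get_state();p0=np.array(s['eef_pos']);R0=R.from_quat(np.roll(s['tool_rot'],-1)).as_matrix()
    for kx,ky,ya in wps:
        Q=R.from_rotvec([0,0,np.radians(ya-yaw)]).as_matrix();c=K0+kx*U+ky*V
        a=row(c+Q@(p0-tc),Q@R0,p0,R0);print(round(kx,3),np.round(a[0],3).tolist(),np.round(a[1],4).tolist())
E
python3 - <<'E'
from drag import *
plan(np.array([.480,-.2296,0]),80.2,[(-.459+.079*t,-.023+.025*t,80.2-1.5*t) for t in(1/6,2/6,3/6,4/6,5/6,1)])
s=r.get_state();y=R.from_quat(np.roll(s['tool_rot'],-1)).as_matrix();print(y,np.degrees(np.arctan2(y[1,1],y[0,1])))
E
```

```text
-0.446 [0.012, -0.004, 0.004] [-0.0009, -0.0, 0.0026]
-0.433 [0.025, -0.008, 0.009] [-0.0019, -0.0, 0.0052]
-0.42 [0.037, -0.012, 0.013] [-0.0028, -0.0, 0.0078]
-0.406 [0.05, -0.017, 0.018] [-0.0038, -0.0001, 0.0104]
-0.393 [0.062, -0.021, 0.022] [-0.0047, -0.0001, 0.0131]
-0.38 [0.075, -0.025, 0.027] [-0.0057, -0.0001, 0.0157]
[[ 0.15351251  0.98620686  0.06188642]
 [ 0.92748151 -0.16541125  0.33528669]
 [ 0.34089875  0.00592781 -0.94008133]] -9.521294342306541
```

>>> {"api": "servo_tool", "payload": {"series": [{"dp":[0.012,-0.004,0.004],"angular":[-0.001,0,0.003]},{"dp":[0.025,-0.008,0.009],"angular":[-0.002,0,0.005]},{"dp":[0.037,-0.012,0.013],"angular":[-0.003,0,0.008]},{"dp":[0.05,-0.017,0.018],"angular":[-0.004,0,0.01]},{"dp":[0.062,-0.021,0.022],"angular":[-0.005,0,0.013]},{"dp":[0.075,-0.025,0.027],"angular":[-0.006,0,0.016]},{"dp":[0.075,-0.025,0.027],"angular":[-0.006,0,0.016]},{"dp":[0.075,-0.025,0.027],"angular":[-0.006,0,0.016]}]}}

```text
time_s: 12.3
eef_pos: [0.4577, -0.2296, 0.0097]
tool_rot: [-0.108, 0.76, 0.626, 0.136]
wrist_force: [-0.0, -0.4, 8.5]
opening: 0.0628
grasp_force: 55.6
```

```bash
cat > look.py <<'E'
from drag import *
s=r.get_state();print(s['eef_pos'],s['wrist_force'],s['opening'],s['grasp_force'],s['time_s'])
def look(kx0):
    for n in('side','scene'):
        im,d,c=cam(n);P=cloud(d,c);q=P-K0;kx=q@U;ky=q@V;w=im.astype(int)
        m=(d>0)&(P[...,2]>.05)&(P[...,2]<.066)&(abs(ky)<.068)&(kx>kx0-.12)&(kx<kx0+.12)&(w.min(2)>100)&(w.max(2)-w.min(2)<40)
        m=cv2.morphologyEx(m.astype(np.uint8),cv2.MORPH_OPEN,np.ones((2,2)))>0
        X=np.c_[kx[m],ky[m]]*1000;print(n,m.sum(),cv2.minAreaRect(X.astype(np.float32)),'kx',np.percentile(X[:,0],[1,99]).round(1),'ky',np.percentile(X[:,1],[1,99]).round(1),'z',np.median(P[m][:,2]).round(4))
        for lo,hi,nm in((20,60,'left'),(-60,-20,'right')):
            e=X[(X[:,1]>lo)&(X[:,1]<hi)&(X[:,0]<kx0*1000+75)&(X[:,0]>kx0*1000-70)]
            if len(e)>15: p=np.polyfit(e[:,0],e[:,1],1);print('  ',nm,len(e),np.degrees(np.arctan(p[0])).round(2),np.polyval(p,kx0*1000).round(1))
E
python3 -c "
from look import *
look(-.38)"
```

```text
[ 0.45770308 -0.22961792  0.0097185 ] [-0.03824858 -0.40684981  8.46035656] 0.06277220227423401 55.61343312263489 12.3
side 285 ((-383.96112060546875, -8.723678588867188), (242.3087615966797, 89.3456802368164), 6.296171188354492) kx [-494.2 -290.9] ky [-55.8  44.4] z 0.0532
   right 127 0.9 -45.1
scene 355 ((-247.953857421875, -324.1004943847656), (184.56478881835938, 836.4320678710938), 21.904207229614258) kx [-461.6 -142.1] ky [-371.    46.1] z 0.056
   left 96 1.22 41.3
   right 106 1.28 -46.5
```

```bash
python3 -c "
from drag import *
plan(K0-.378*U-.0015*V,ka+1.0,[(-.378+.178*t,-.0015+.002*t,ka+1-1*min(1,2*t)) for t in np.arange(1,12)/11])"
```

```text
-0.362 [0.015, -0.0, 0.006] [-0.0007, -0.0, 0.0019]
-0.346 [0.03, -0.001, 0.011] [-0.0014, -0.0, 0.0038]
-0.329 [0.046, -0.001, 0.017] [-0.0021, -0.0, 0.0057]
-0.313 [0.061, -0.002, 0.022] [-0.0028, -0.0001, 0.0076]
-0.297 [0.076, -0.002, 0.028] [-0.0035, -0.0001, 0.0095]
-0.281 [0.091, -0.002, 0.033] [-0.0038, -0.0001, 0.0104]
-0.265 [0.106, -0.002, 0.039] [-0.0038, -0.0001, 0.0104]
-0.249 [0.122, -0.002, 0.044] [-0.0038, -0.0001, 0.0104]
-0.232 [0.137, -0.002, 0.05] [-0.0038, -0.0001, 0.0104]
-0.216 [0.152, -0.003, 0.055] [-0.0038, -0.0001, 0.0104]
-0.2 [0.167, -0.003, 0.061] [-0.0038, -0.0001, 0.0104]
```

>>> {"api": "servo_tool", "payload": {"series": [{"dp":[0.015,0,0.006],"angular":[-0.001,0,0.002]},{"dp":[0.03,-0.001,0.011],"angular":[-0.001,0,0.004]},{"dp":[0.046,-0.001,0.017],"angular":[-0.002,0,0.006]},{"dp":[0.061,-0.002,0.022],"angular":[-0.003,0,0.008]},{"dp":[0.076,-0.002,0.028],"angular":[-0.0035,0,0.0095]},{"dp":[0.091,-0.002,0.033],"angular":[-0.004,0,0.0105]},{"dp":[0.106,-0.002,0.039],"angular":[-0.004,0,0.0105]},{"dp":[0.122,-0.002,0.044],"angular":[-0.004,0,0.0105]},{"dp":[0.137,-0.002,0.05],"angular":[-0.004,0,0.0105]},{"dp":[0.152,-0.003,0.055],"angular":[-0.004,0,0.0105]},{"dp":[0.167,-0.003,0.061],"angular":[-0.004,0,0.0105]},{"dp":[0.167,-0.003,0.061],"angular":[-0.004,0,0.0105]}]}}

```text
time_s: 13.6
eef_pos: [0.4897, -0.0556, 0.0097]
tool_rot: [-0.105, 0.765, 0.62, 0.137]
wrist_force: [-0.5, -5.0, 10.8]
opening: 0.0629
grasp_force: 55.9
```

```bash
python3 -c "
from look import *
look(-.2)
a=cam('side')[0];b=cam('scene')[0]
cv2.imwrite('pics/g5.png',np.hstack([cv2.resize(a[60:300,170:380],(350,400)),cv2.resize(b[110:310,260:485],(450,400))]))"
```

```text
[ 0.48969089 -0.05562111  0.00974922] [-0.53026699 -5.00600057 10.81434208] 0.06291759915518653 55.93755841255188 13.6
side 153 ((-196.8774871826172, -26.692813873291016), (255.1200408935547, 48.33506774902344), 5.2706403732299805) kx [-285.9  -73.1] ky [-50.    3.4] z 0.0523
   right 85 1.17 -43.8
scene 285 ((-197.98306274414062, 4.153953552246094), (169.3828582763672, 159.96646118164062), 10.017744064331055) kx [-283.8 -122.2] ky [-80.2  85.4] z 0.0568
   left 108 -0.07 42.3
   right 73 -0.25 -45.4
```

View pics/g5.png

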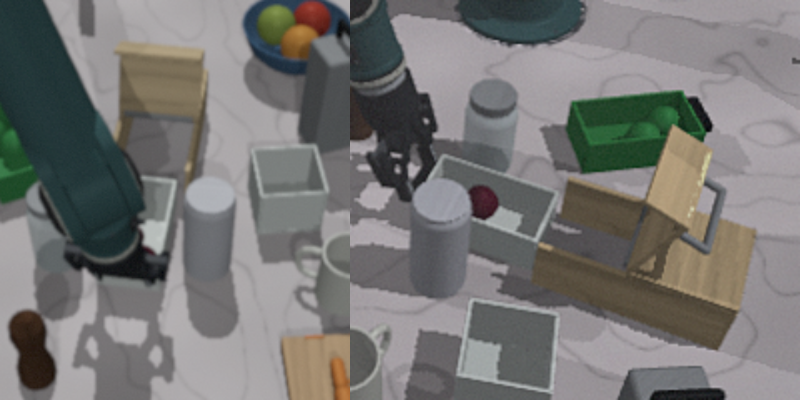

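Tub is aligned: its front edge is at the mouth, its yaw error is about 0° and it passes between jar and canister. Before going on I'll check how low the arm hangs beside the jar.

```bash
python3 -c "
from drag import *
for n in('scene','side'):
    im,d,c=cam(n);P=cloud(d,c);q=P-K0;kx=q@U;ky=q@V;w=im.astype(int)
    m=(d>0)&(w.max(2)<95)&(kx>-.5)&(kx<-.22)&(ky>-.1)&(ky<.3)
    for a in np.arange(.07,.36,.03):
        k=m&(P[...,2]>a)&(P[...,2]<a+.03)
        if k.sum()>5: print(n,round(a,2),k.sum(),'kx',np.percentile(kx[k],[2,98]).round(3),'ky',np.percentile(ky[k],[2,98]).round(3))
s=r.get_state();print(s['joint_positions'].round(2))
plan(K0-.2*U-.0015*V,ka,[(-.2+.1*t,-.0015+.0015*t,ka) for t in np.arange(1,8)/7]+[(-.1+.1*t,0,ka) for t in (.143,.286,.428)])"
```

```text
scene 0.07 218 kx [-0.453 -0.299] ky [-0.063  0.075]
scene 0.1 437 kx [-0.456 -0.226] ky [-0.066  0.087]
scene 0.13 289 kx [-0.356 -0.31 ] ky [-0.067  0.065]
scene 0.16 302 kx [-0.378 -0.307] ky [-0.036  0.014]
scene 0.19 291 kx [-0.382 -0.314] ky [-0.035  0.018]
scene 0.22 290 kx [-0.389 -0.33 ] ky [-0.036  0.015]
scene 0.25 390 kx [-0.398 -0.337] ky [-0.043  0.014]
scene 0.28 277 kx [-0.402 -0.348] ky [-0.049  0.016]
scene 0.31 417 kx [-0.452 -0.344] ky [-0.054  0.003]
scene 0.34 657 kx [-0.448 -0.339] ky [-0.05  0.02]
side 0.07 263 kx [-0.464 -0.271] ky [-0.057  0.1  ]
side 0.1 464 kx [-0.465 -0.25 ] ky [-0.07   0.124]
side 0.13 391 kx [-0.455 -0.322] ky [-0.064  0.103]
side 0.16 235 kx [-0.387 -0.34 ] ky [-0.034  0.028]
side 0.19 132 kx [-0.401 -0.344] ky [-0.033  0.029]
side 0.22 211 kx [-0.408 -0.365] ky [-0.034  0.022]
side 0.25 206 kx [-0.423 -0.374] ky [-0.041  0.011]
side 0.28 148 kx [-0.454 -0.396] ky [-0.035  0.027]
side 0.31 628 kx [-0.459 -0.407] ky [-0.051  0.042]
side 0.34 1220 kx [-0.453 -0.385] ky [-0.046  0.048]
[-0.1   0.6   0.47  2.13 -0.98  0.76  0.92]
-0.186 [0.013, -0.0, 0.005] [0.0, 0.0, 0.0]
-0.171 [0.027, -0.001, 0.01] [0.0, 0.0, 0.0]
-0.157 [0.04, -0.001, 0.015] [0.0, 0.0, 0.0]
-0.143 [0.054, -0.002, 0.02] [0.0, 0.0, 0.0]
-0.129 [0.067, -0.002, 0.024] [0.0, 0.0, 0.0]
-0.114 [0.08, -0.002, 0.029] [0.0, 0.0, 0.0]
-0.1 [0.094, -0.003, 0.034] [0.0, 0.0, 0.0]
-0.086 [0.107, -0.003, 0.039] [0.0, 0.0, 0.0]
-0.071 [0.121, -0.003, 0.044] [0.0, 0.0, 0.0]
-0.057 [0.134, -0.004, 0.049] [0.0, 0.0, 0.0]
```

The gripper's linkage looks wide at 0.10–0.16 m height, so I'll measure its exact span against the gap.

```bash
python3 -c "
from drag import *
for n in('scene','side'):
    im,d,c=cam(n);P=cloud(d,c);q=P-K0;kx=q@U;ky=q@V;w=im.astype(int)
    m=(d>0)&(w.max(2)<70)&(kx>-.38)&(kx<-.275)&(abs(ky)<.085)
    for a in np.arange(.03,.19,.015):
        k=m&(P[...,2]>a)&(P[...,2]<a+.015)
        if k.sum()>5: print(n,round(a,3),k.sum(),'kx',np.percentile(kx[k],[2,98]).round(3),'ky',np.sort(ky[k])[[1,3,-4,-2]].round(3))
    for nm,J,h in(('jar',(.390,.0085),.131),('can',(.6075,-.017),.151)):
        k=(d>0)&(np.hypot(P[...,0]-J[0],P[...,1]-J[1])<.05)&(P[...,2]>.1)&(P[...,2]<h+.006)&((P[...,2]>h-.005)|(w.max(2)>80)); 
        kk=k&(P[...,2]>h-.006)
        if kk.sum()>20:
            (x,y),rad=cv2.minEnclosingCircle(np.c_[kx[kk],ky[kk]].astype(np.float32)*1000);print(nm,kk.sum(),round(x,1),round(y,1),round(rad,1))
        if k.sum()>20: print('   ky range body',np.percentile(ky[k],[1,99]).round(4))
"
```

```text
scene 0.045 72 kx [-0.312 -0.288] ky [-0.046 -0.045  0.032  0.033]
scene 0.06 97 kx [-0.316 -0.288] ky [-0.046 -0.045  0.033  0.034]
scene 0.075 61 kx [-0.323 -0.3  ] ky [-0.062 -0.062  0.053  0.056]
scene 0.09 125 kx [-0.333 -0.303] ky [-0.064 -0.064  0.059  0.06 ]
scene 0.105 174 kx [-0.335 -0.305] ky [-0.066 -0.066  0.062  0.064]
scene 0.12 163 kx [-0.34 -0.31] ky [-0.067 -0.067  0.064  0.066]
scene 0.135 158 kx [-0.342 -0.312] ky [-0.067 -0.067  0.062  0.064]
scene 0.15 59 kx [-0.366 -0.324] ky [-0.037 -0.037 -0.027 -0.025]
scene 0.165 155 kx [-0.369 -0.307] ky [-0.036 -0.036  0.015  0.017]
scene 0.18 178 kx [-0.375 -0.31 ] ky [-0.036 -0.036  0.012  0.017]
jar 319 -244.1 110.2 32.5
   ky range body [0.0767 0.1384]
can 520 -227.4 -107.7 34.0
   ky range body [-0.1428 -0.0782]
side 0.045 35 kx [-0.313 -0.3  ] ky [-0.042 -0.039  0.034  0.034]
side 0.06 14 kx [-0.323 -0.312] ky [-0.04  -0.037  0.035  0.037]
side 0.075 88 kx [-0.326 -0.307] ky [-0.058 -0.056  0.059  0.063]
side 0.09 92 kx [-0.337 -0.309] ky [-0.058 -0.056  0.063  0.066]
side 0.105 45 kx [-0.344 -0.326] ky [-0.062 -0.06   0.064  0.066]
side 0.12 109 kx [-0.343 -0.328] ky [-0.064 -0.063  0.068  0.07 ]
side 0.135 79 kx [-0.375 -0.322] ky [-0.065 -0.064  0.066  0.067]
side 0.15 77 kx [-0.379 -0.339] ky [-0.034 -0.034  0.023  0.028]
side 0.165 53 kx [-0.38  -0.342] ky [-0.034 -0.033  0.024  0.028]
side 0.18 65 kx [-0.379 -0.341] ky [-0.034 -0.034 -0.017  0.031]
jar 133 -247.7 123.6 31.2
   ky range body [0.1035 0.1447]
can 534 -225.4 -104.5 34.3
   ky range body [-0.1395 -0.072 ]
```

The linkage spans about ±66 mm from 75 to 150 mm up. It fits the gap of about 146 mm if centred, but it would brush the keeper's 76 mm side walls. I'll let go, rise 12 mm, and pinch the grip again higher up.

>>> {"api": "servo_tool", "payload": {"series": [{"dp":[0,0,0],"angular":[0,0,0]},{"dp":[0,0,0],"angular":[0,0,0]},{"dp":[0,0,0],"angular":[0,0,0]},{"dp":[0.002,0,-0.006],"angular":[0,0,0]},{"dp":[0.004,0,-0.011],"angular":[0,0,0]},{"dp":[0.004,0,-0.011],"angular":[0,0,0]},{"dp":[0.004,0,-0.011],"angular":[0,0,0]}], "claw": -0.8}}

```text
time_s: 14.7
eef_pos: [0.4878, -0.0548, 0.0195]
tool_rot: [-0.107, 0.765, 0.62, 0.136]
wrist_force: [0.6, 1.0, -0.1]
opening: 0.0769
grasp_force: 0.0
```

>>> {"api": "servo_tool", "payload": {"series": [{"dp":[0,0,0],"angular":[0,0,0]},{"dp":[0,0,0],"angular":[0,0,0]},{"dp":[0,0,0],"angular":[0,0,0]},{"dp":[0,0,0],"angular":[0,0,0]},{"dp":[0,0,0],"angular":[0,0,0]}], "claw": 1, "grip_force": 50}}

```text
time_s: 15.2
eef_pos: [0.4878, -0.0551, 0.0197]
tool_rot: [-0.107, 0.766, 0.619, 0.136]
wrist_force: [-1.8, -0.4, 6.8]
opening: 0.0624
grasp_force: 54.2
```

```bash
python3 -c "
from look import *
look(-.2)
plan(K0-.2*U-.0015*V,ka,[(-.2+.015*i,-.0015+.0035*min(1,i/3),ka) for i in range(1,12)])"
```

```text
[ 0.48781156 -0.05507228  0.01970946] [-1.77294243 -0.35951364  6.81689601] 0.06239159807147484 54.24436569213867 15.2
side 151 ((-197.28550720214844, -27.72427749633789), (251.52676391601562, 46.179527282714844), 4.947954177856445) kx [-282.6  -73.5] ky [-50.4   1.7] z 0.0522
   right 88 0.76 -43.6
scene 286 ((-150.2724609375, -304.1572265625), (168.36489868164062, 782.73876953125), 8.936678886413574) kx [-283.5 -121.9] ky [-85.2  78.3] z 0.0566
   left 113 -1.22 42.9
   right 73 -0.38 -45.5
-0.185 [0.014, -0.001, 0.005] [0.0, 0.0, 0.0]
-0.17 [0.028, -0.003, 0.01] [0.0, 0.0, 0.0]
-0.155 [0.042, -0.004, 0.015] [0.0, 0.0, 0.0]
-0.14 [0.056, -0.004, 0.02] [0.0, 0.0, 0.0]
-0.125 [0.07, -0.004, 0.026] [0.0, 0.0, 0.0]
-0.11 [0.084, -0.005, 0.031] [0.0, 0.0, 0.0]
-0.095 [0.099, -0.005, 0.036] [0.0, 0.0, 0.0]
-0.08 [0.113, -0.005, 0.041] [0.0, 0.0, 0.0]
-0.065 [0.127, -0.005, 0.046] [0.0, 0.0, 0.0]
-0.05 [0.141, -0.006, 0.051] [0.0, 0.0, 0.0]
-0.035 [0.155, -0.006, 0.056] [0.0, 0.0, 0.0]
```

>>> {"api": "servo_tool", "payload": {"series": [{"dp":[0.014,-0.001,0.005],"angular":[0,0,0]},{"dp":[0.028,-0.003,0.01],"angular":[0,0,0]},{"dp":[0.042,-0.004,0.015],"angular":[0,0,0]},{"dp":[0.056,-0.004,0.02],"angular":[0,0,0]},{"dp":[0.07,-0.004,0.026],"angular":[0,0,0]},{"dp":[0.07,-0.004,0.026],"angular":[0,0,0]}]}}

```text
time_s: 15.9
eef_pos: [0.5011, 0.0179, 0.0197]
tool_rot: [-0.106, 0.766, 0.619, 0.137]
wrist_force: [2.0, -3.4, 8.4]
opening: 0.0622
grasp_force: 54.4
```

```bash
cat > look2.py <<'E'
from look import *
def gap():
    for n in('scene','side'):
        im,d,c=cam(n);P=cloud(d,c);q=P-K0;kx=q@U;ky=q@V;w=im.astype(int)
        m=(d>0)&(w.max(2)<70)&(kx>-.33)&(kx<-.1)&(abs(ky)<.08)&(P[...,2]>.08)&(P[...,2]<.145)
        if m.sum()>5: print(n,'link ky',np.sort(ky[m])[[2,-3]].round(3),'kx',np.percentile(kx[m],[2,98]).round(3),'zmin',P[m][:,2].min().round(3))
        for nm,J,h in(('jar',(.390,.0085),.131),('can',(.6075,-.017),.151)):
            kk=(d>0)&(np.hypot(P[...,0]-J[0],P[...,1]-J[1])<.05)&(abs(P[...,2]-h)<.006)&(w.max(2)>75)
            if kk.sum()>60: print(nm,kk.sum(),cv2.minEnclosingCircle(P[kk][:,:2].astype(np.float32)*1000))
        m=(d>0)&(P[...,2]>.062)&(P[...,2]<.082)&(w[...,2]-w[...,0]>25)&(kx>-.118)&(kx<-.04)&(abs(ky)<.075)
        print(n,'walls ky',[np.percentile(ky[m&(s*ky>0)],[5,50,95]).round(4) for s in(1,-1) if (m&(s*ky>0)).sum()>5])
E
python3 -c "
from look2 import *
look(-.125);gap()"
```

```text
[0.50113769 0.01791024 0.01971389] [ 2.01870449 -3.43470589  8.40537318] 0.06222848288724861 54.42474961280823 15.9
side 110 ((-121.42241668701172, -33.51715850830078), (254.85214233398438, 31.834903717041016), 4.408673286437988) kx [-239.3    1.6] ky [-54.2 -12.3] z 0.0515
   right 77 4.5 -42.9
scene 258 ((-110.44800567626953, -315.3086242675781), (161.4061279296875, 736.6329956054688), 3.673017978668213) kx [-209.7  -53.1] ky [-60.2  47.6] z 0.0566
   left 120 -0.48 44.4
   right 67 -1.51 -44.3
scene link ky [-0.064  0.071] kx [-0.263 -0.228] zmin 0.08
jar 288 ((391.15301513671875, 8.82958698272705), 33.00822448730469)
can 518 ((607.933349609375, -19.12962532043457), 33.57331085205078)
scene walls ky [array([0.0542, 0.0566, 0.0612]), array([-0.0656, -0.0636, -0.0602])]
side link ky [-0.061  0.071] kx [-0.268 -0.233] zmin 0.081
jar 477 ((388.30474853515625, 9.722142219543457), 33.38133239746094)
can 522 ((606.3961791992188, -16.57763671875), 33.67150115966797)
side walls ky [array([-0.064 , -0.0617, -0.0574])]
```

```bash
python3 -c "
from drag import *
plan(K0-.127*U+.0*V,ka,[(-.127+.013*i,0-.002*max(0,min(1,(i-3)/5)),ka) for i in range(1,11)])"
```

```text
-0.114 [0.012, -0.0, 0.004] [0.0, 0.0, 0.0]
-0.101 [0.024, -0.0, 0.009] [0.0, 0.0, 0.0]
-0.088 [0.037, -0.001, 0.013] [0.0, 0.0, 0.0]
-0.075 [0.049, -0.0, 0.018] [0.0, 0.0, 0.0]
-0.062 [0.061, -0.0, 0.022] [0.0, 0.0, 0.0]
-0.049 [0.073, 0.0, 0.027] [0.0, 0.0, 0.0]
-0.036 [0.086, 0.0, 0.031] [0.0, 0.0, 0.0]
-0.023 [0.098, 0.0, 0.036] [0.0, 0.0, 0.0]
-0.01 [0.11, 0.0, 0.04] [0.0, 0.0, 0.0]
0.003 [0.122, 0.0, 0.044] [0.0, 0.0, 0.0]
```

>>> {"api": "servo_tool", "payload": {"series": [{"dp":[0.012,0,0.004],"angular":[0,0,0]},{"dp":[0.024,0,0.009],"angular":[0,0,0]},{"dp":[0.037,-0.001,0.013],"angular":[0,0,0]},{"dp":[0.049,0,0.018],"angular":[0,0,0]},{"dp":[0.061,0,0.022],"angular":[0,0,0]},{"dp":[0.073,0,0.027],"angular":[0,0,0]},{"dp":[0.086,0,0.031],"angular":[0,0,0]},{"dp":[0.098,0,0.036],"angular":[0,0,0]},{"dp":[0.11,0,0.04],"angular":[0,0,0]},{"dp":[0.11,0,0.04],"angular":[0,0,0]}]}}

```text
time_s: 17.1
eef_pos: [0.5258, 0.1328, 0.0197]
tool_rot: [-0.106, 0.766, 0.619, 0.137]
wrist_force: [0.9, -2.8, 8.6]
opening: 0.0624
grasp_force: 54.4
```

```bash
python3 -c "
from look2 import *
look(-.010);gap()
s=r.get_state();print(s['joint_positions'].round(2))
plan(K0-.010*U,ka,[(-.010+.007*i,0,ka) for i in range(1,8)])
im,d,c=cam('scene');cv2.imwrite('pics/x.png',im)
for n in('scene','side'):
    im,d,c=cam(n);P=cloud(d,c);q=P-K0;kx=q@U;ky=q@V;w=im.astype(int)
    m=(d>0)&(w.max(2)<70)&(kx>-.2)&(kx<.03)&(abs(ky)<.08)&(P[...,2]>.06)&(P[...,2]<.25)
    for a in np.arange(.06,.25,.03):
        k=m&(P[...,2]>a)&(P[...,2]<a+.03)
        if k.sum()>5: print(n,round(a,2),k.sum(),'kx max',np.sort(kx[k])[-3].round(3),'ky',np.sort(ky[k])[[2,-3]].round(3))
"
```

```text
[0.52577888 0.13284613 0.01973326] [ 0.91292366 -2.8355474   8.55780297] 0.062363487186821887 54.361894726753235 17.1
side 12 ((2.271350860595703, -44.704402923583984), (0.7387498021125793, 38.802249908447266), 89.09307098388672) kx [-17.   21.4] ky [-45.1 -44.1] z 0.0474
scene 36 ((-70.99462890625, 43.89457321166992), (36.668880462646484, 6.145363807678223), 2.550269365310669) kx [-89.1 -53. ] ky [40.9 47.2] z 0.057
   left 25 4.13 47.7
scene link ky [-0.066  0.08 ] kx [-0.149 -0.11 ] zmin 0.08
jar 126 ((393.23876953125, -0.5106842517852783), 30.177982330322266)
can 523 ((607.8796997070312, -17.850290298461914), 34.39597702026367)
scene walls ky [array([0.054 , 0.0568, 0.0603]), array([-0.066 , -0.0633, -0.059 ])]
side link ky [-0.063  0.068] kx [-0.152 -0.116] zmin 0.081
jar 479 ((388.6797790527344, 10.00959587097168), 32.829986572265625)
can 534 ((605.4716186523438, -16.46018409729004), 34.90202713012695)
side walls ky [array([-0.064 , -0.0616, -0.0578])]
[-0.43  0.57  0.39  2.11 -1.03  0.64  0.58]
-0.003 [0.007, -0.0, 0.002] [0.0, 0.0, 0.0]
0.004 [0.013, -0.0, 0.005] [0.0, 0.0, 0
[... 178 characters left out ...]
39 [0.046, -0.001, 0.017] [0.0, 0.0, 0.0]
scene 0.06 251 kx max 0.017 ky [-0.066  0.056]
scene 0.09 254 kx max -0.004 ky [-0.064  0.065]
scene 0.12 313 kx max -0.114 ky [-0.066  0.069]
scene 0.15 176 kx max 0.021 ky [-0.063  0.008]
scene 0.18 391 kx max -0.017 ky [-0.035  0.034]
scene 0.21 181 kx max -0.126 ky [-0.035  0.017]
scene 0.24 112 kx max -0.138 ky [-0.034  0.001]
side 0.06 78 kx max -0.077 ky [-0.041  0.056]
side 0.09 235 kx max -0.002 ky [-0.058  0.064]
side 0.12 195 kx max 0.012 ky [-0.064  0.067]
side 0.15 164 kx max -0.133 ky [-0.058  0.043]
side 0.18 193 kx max -0.154 ky [-0.032  0.034]
side 0.21 59 kx max -0.166 ky [-0.032  0.033]
side 0.24 22 kx max -0.167 ky [-0.031 -0.024]
```

>>> {"api": "servo_tool", "payload": {"series": [{"dp":[0.007,0,0.002],"angular":[0,0,0]},{"dp":[0.013,0,0.005],"angular":[0,0,0]},{"dp":[0.02,0,0.007],"angular":[0,0,0]},{"dp":[0.026,0,0.01],"angular":[0,0,0]},{"dp":[0.03,0,0.011],"angular":[0,0,0]},{"dp":[0.03,0,0.011],"angular":[0,0,0]}]}}

```text
time_s: 18.05
eef_pos: [0.5325, 0.1616, 0.0197]
tool_rot: [-0.105, 0.767, 0.618, 0.137]
wrist_force: [-0.4, -8.0, 13.8]
opening: 0.0622
grasp_force: 55.2
```

>>> {"api": "servo_tool", "payload": {"series": [{"dp":[0.002,0,0.001],"angular":[0,0,0]},{"dp":[0.004,0,0.001],"angular":[0,0,0]},{"dp":[0.004,0,0.001],"angular":[0,0,0]}]}}

```text
time_s: 18.35
eef_pos: [0.5329, 0.1658, 0.0197]
tool_rot: [-0.106, 0.767, 0.618, 0.136]
wrist_force: [-1.9, -7.2, 10.4]
opening: 0.0624
grasp_force: 54.9
```

>>> {"api": "servo_tool", "payload": {"series": [{"dp":[0.002,0,0.001],"angular":[0,0,0]},{"dp":[0.004,0,0.001],"angular":[0,0,0]},{"dp":[0.004,0,0.001],"angular":[0,0,0]}]}}

```text
time_s: 18.65
eef_pos: [0.5334, 0.1685, 0.0197]
tool_rot: [-0.105, 0.767, 0.618, 0.136]
wrist_force: [-2.5, -10.6, 10.2]
opening: 0.0619
grasp_force: 54.9
```

>>> {"api": "servo_tool", "payload": {"series": [{"dp":[0.002,0,0.001],"angular":[0,0,0]},{"dp":[0.003,0,0.001],"angular":[0,0,0]},{"dp":[0.003,0,0.001],"angular":[0,0,0]}]}}

```text
time_s: 18.95
eef_pos: [0.5334, 0.1685, 0.0196]
tool_rot: [-0.104, 0.768, 0.618, 0.135]
wrist_force: [-6.3, -19.4, 18.5]
opening: 0.062
grasp_force: 56.1
```

The tub has stopped against the back wall: 36.4 mm travelled, as predicted, with force rising to 19 N. Releasing.

>>> {"api": "servo_tool", "payload": {"series": [{"dp":[0.001,0,0],"angular":[0,0,0]},{"dp":[0.001,0,0],"angular":[0,0,0]},{"dp":[0.001,0,0],"angular":[0,0,0]},{"dp":[0.001,0,0],"angular":[0,0,0]}], "claw": -0.65}}

```text
time_s: 19.35
eef_pos: [0.5338, 0.1712, 0.0189]
tool_rot: [-0.104, 0.767, 0.618, 0.135]
wrist_force: [-1.1, -11.6, 2.3]
opening: 0.0705
grasp_force: 5.6
```

```bash
python3 -c "
from drag import *
s=r.get_state();p=np.array(s['eef_pos']);R0=R.from_quat(np.roll(s['tool_rot'],-1)).as_matrix()
print(p,s['wrist_force'],s['opening'],R0.round(3).tolist())
for dv in((0,.03),(-.05,.05),(-.05,.005)):
    print(dv,row(p+U*dv[0]+[0,0,dv[1]],R0,p,R0)[0])
"
```

```text
[0.53379954 0.17118196 0.01886309] [ -1.14157696 -11.62540735   2.31815355] 0.07047749655943404 [[0.199, 0.977, 0.078], [0.921, -0.214, 0.326], [0.336, 0.007, -0.942]]
(0, 0.03) [0.0101, 0.0002, -0.0283]
(-0.05, 0.05) [-0.0303, 0.0012, -0.0639]
(-0.05, 0.005) [-0.0454, 0.001, -0.0215]
```

>>> {"api": "servo_tool", "payload": {"series": [{"dp":[-0.009,0,-0.003],"angular":[0,0,0]},{"dp":[-0.019,0,-0.007],"angular":[0,0,0]},{"dp":[-0.028,0,-0.01],"angular":[0,0,0]},{"dp":[-0.033,0,-0.012],"angular":[0,0,0]},{"dp":[-0.023,0,-0.04],"angular":[0,0,0]},{"dp":[-0.013,0,-0.07],"angular":[0,0,0]},{"dp":[0.003,0,-0.115],"angular":[0,0,0]},{"dp":[0.02,0,-0.16],"angular":[0,0,0]},{"dp":[0.02,0,-0.2],"angular":[0,0,0]},{"dp":[0.02,0,-0.24],"angular":[0,0,0]},{"dp":[0.02,0,-0.24],"angular":[0,0,0]}]}}

```text
time_s: 20.45
eef_pos: [0.5219, 0.1134, 0.2578]
tool_rot: [-0.105, 0.766, 0.619, 0.141]
wrist_force: [0.6, 0.0, -0.0]
opening: 0.0706
grasp_force: 0.0
```

```bash
python3 -c "
from look2 import *
for n in('scene','side','wrist'):
    im,d,c=cam(n);P=cloud(d,c);q=P-K0;kx=q@U;ky=q@V;w=im.astype(int)
    m=(d>0)&(P[...,2]>.05)&(P[...,2]<.066)&(abs(ky)<.053)&(kx>-.12)&(kx<-.01)
    k=m&(w.max(2)<75);print(n,'grip',k.sum(),(np.percentile(kx[k],[2,98])*1000).round(1) if k.sum() else '',(np.percentile(ky[k],[2,98])*1000).round(1) if k.sum() else '')
    k=m&(w.min(2)>95)&(w.max(2)-w.min(2)<40)
    if k.sum()>5: print('  white',k.sum(),(np.percentile(kx[k],[1,99])*1000).round(1),(np.percentile(ky[k],[1,99])*1000).round(1))
    if n=='wrist': e=k&(abs(ky)<.045)&(kx<-.045);pf=np.polyfit(ky[e],kx[e],1) if e.sum()>20 else 0;print('rear edge slope deg',np.degrees(pf))
gap()
a=cam('side')[0];b=cam('scene')[0]
cv2.imwrite('pics/g6.png',np.hstack([cv2.resize(a[60:300,170:380],(350,400)),cv2.resize(b[110:310,260:485],(450,400))]))"
```

```text
[0.52193654 0.11340944 0.25776575] [ 0.58869606  0.0450858  -0.01436255] 0.07061963868384312 0.0 20.45
scene grip 152 [-74.9 -26. ] [-31.7  28.3]
  white 56 [-57.  -22.2] [-40.4  46.1]
side grip 148 [-76.1 -57.7] [-28.5  31.4]
  white 93 [-59.2 -13.1] [-44.6  47.7]
wrist grip 747 [-73.8 -56.4] [-26.8  32. ]
  white 538 [-57.4 -11.3] [-43.6  48.7]
rear edge slope deg [-0.93933829 -3.12234497]
jar 311 ((389.17156982421875, 7.239641189575195), 33.84661102294922)
can 524 ((607.9041748046875, -18.933815002441406), 33.414825439453125)
scene walls ky [array([0.0536, 0.057 , 0.0612]), array([-0.0661, -0.0633, -0.0602])]
jar 472 ((388.5154113769531, 8.6253080368042), 32.68879699707031)
can 533 ((607.1942138671875, -17.240203857421875), 34.94004440307617)
side walls ky [array([0.0559, 0.0582, 0.0623]), array([-0.064 , -0.0617, -0.0577])]
```

View pics/g6.png

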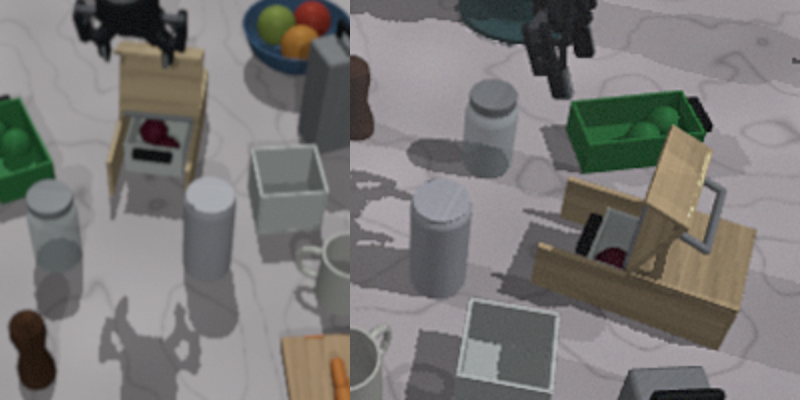

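The tub sits inside under the roof with its grip outwards, the hood is up and the neighbours haven't moved. The rear edge may be about 1° skew, so one gentle central nudge with shut fingers will square it.

```bash
python3 -c "
from drag import *
s=r.get_state();p=np.array(s['eef_pos']);R0=R.from_quat(np.roll(s['tool_rot'],-1)).as_matrix()
k=(p-K0);print(k@U,k@V,p[2])
for kx,z in((-.13,.15),(-.13,.02),(-.09,.02),(-.08,.02)):
    print(kx,z,row(K0+kx*U+.001*V+[0,0,z],R0,p,R0)[0])
"
```

```text
-0.1128404904096813 0.007045729507456976 0.25068488927639454
-0.13 0.15 [-0.0503, 0.0061, 0.0889]
-0.13 0.02 [-0.0945, 0.0059, 0.2111]
-0.09 0.02 [-0.0569, 0.0054, 0.2247]
-0.08 0.02 [-0.0475, 0.0053, 0.2281]
```

>>> {"api": "servo_tool", "payload": {"series": [{"dp":[-0.02,0.006,0.04],"angular":[0,0,0]},{"dp":[-0.05,0.006,0.08],"angular":[0,0,0]},{"dp":[-0.065,0.006,0.125],"angular":[0,0,0]},{"dp":[-0.08,0.006,0.17],"angular":[0,0,0]},{"dp":[-0.09,0.006,0.2],"angular":[0,0,0]},{"dp":[-0.094,0.006,0.211],"angular":[0,0,0]},{"dp":[-0.094,0.006,0.211],"angular":[0,0,0]},{"dp":[-0.075,0.0055,0.218],"angular":[0,0,0]},{"dp":[-0.06,0.0055,0.2235],"angular":[0,0,0]},{"dp":[-0.055,0.0055,0.2255],"angular":[0,0,0]},{"dp":[-0.055,0.0055,0.2255],"angular":[0,0,0]}], "claw": 1}}

```text
time_s: 21.9
eef_pos: [0.5311, 0.1401, 0.0226]
tool_rot: [-0.107, 0.765, 0.621, 0.137]
wrist_force: [-0.7, 0.4, -0.3]
opening: -0.0001
grasp_force: 0.0
```

>>> {"api": "servo_tool", "payload": {"series": [{"dp":[0.004,0,0.0015],"angular":[0,0,0]},{"dp":[0.007,0,0.0025],"angular":[0,0,0]},{"dp":[0.007,0,0.0025],"angular":[0,0,0]}]}}

```text
time_s: 22.2
eef_pos: [0.5322, 0.146, 0.0216]
tool_rot: [-0.107, 0.766, 0.62, 0.136]
wrist_force: [-1.0, -0.1, 0.3]
opening: -0.0002
grasp_force: 0.0
```

>>> {"api": "servo_tool", "payload": {"series": [{"dp":[0.003,0,0.001],"angular":[0,0,0]},{"dp":[0.006,0,0.002],"angular":[0,0,0]},{"dp":[0.006,0,0.002],"angular":[0,0,0]}]}}

```text
time_s: 22.5
eef_pos: [0.5334, 0.1501, 0.0214]
tool_rot: [-0.106, 0.766, 0.619, 0.135]
wrist_force: [-2.4, -3.7, 3.4]
opening: 0.0002
grasp_force: 2.4
```

>>> {"api": "servo_tool", "payload": {"series": [{"dp":[0.002,0,0.001],"angular":[0,0,0]},{"dp":[0.004,0,0.0015],"angular":[0,0,0]},{"dp":[0.004,0,0.0015],"angular":[0,0,0]}]}}

```text
time_s: 22.8
eef_pos: [0.5343, 0.1503, 0.0211]
tool_rot: [-0.104, 0.767, 0.618, 0.134]
wrist_force: [-4.8, -13.5, 7.9]
opening: 0.0
grasp_force: 7.2
```

>>> {"api": "servo_tool", "payload": {"series": [{"dp":[0.003,0,0.001],"angular":[0,0,0]},{"dp":[0.003,0,0.001],"angular":[0,0,0]},{"dp":[0.003,0,0.001],"angular":[0,0,0]}]}}

```text
time_s: 23.1
eef_pos: [0.5354, 0.1504, 0.0211]
tool_rot: [-0.103, 0.768, 0.617, 0.134]
wrist_force: [-7.1, -20.1, 11.6]
opening: 0.0003
grasp_force: 10.5
```

>>> {"api": "servo_tool", "payload": {"series": [{"dp":[-0.012,0,-0.004],"angular":[0,0,0]},{"dp":[-0.03,0,-0.011],"angular":[0,0,0]},{"dp":[-0.04,0,-0.015],"angular":[0,0,0]},{"dp":[-0.023,0,-0.06],"angular":[0,0,0]},{"dp":[-0.01,0,-0.1],"angular":[0,0,0]},{"dp":[0.003,0,-0.14],"angular":[0,0,0]},{"dp":[0.01,0,-0.18],"angular":[0,0,0]},{"dp":[0.01,0,-0.22],"angular":[0,0,0]},{"dp":[0.01,0,-0.22],"angular":[0,0,0]},{"dp":[0.01,0,-0.22],"angular":[0,0,0]}]}}

```text
time_s: 24.1
eef_pos: [0.5206, 0.0956, 0.2327]
tool_rot: [-0.108, 0.765, 0.62, 0.137]
wrist_force: [-0.9, 0.5, -1.0]
opening: 0.0002
grasp_force: 0.0
```

```bash
python3 -c "
from look2 import *
for n in('side','wrist'):
    im,d,c=cam(n);P=cloud(d,c);q=P-K0;kx=q@U;ky=q@V;w=im.astype(int)
    m=(d>0)&(P[...,2]>.05)&(P[...,2]<.066)&(abs(ky)<.053)&(kx>-.12)&(kx<-.01)
    k=m&(w.max(2)<75);print(n,'grip',k.sum(),(np.percentile(kx[k],[2,98])*1000).round(1),(np.percentile(ky[k],[2,98])*1000).round(1))
    h=(d>0)&(abs(ky)<.05)&(P[...,2]>.1)&(P[...,2]<.16)&(kx>-.03)&(kx<.05)&(w[...,2]-w[...,0]>25)
    if h.sum()>50: print('hood',np.polyfit(P[h][:,2],kx[h],1))
gap()"
```

```text
[0.52060398 0.09564045 0.23274046] [-0.87132998  0.51441445 -0.98152986] 0.00020357584845815245 0.0 24.1
side grip 143 [-75.7 -30.1] [-29.1  28.8]
hood [ 0.40244379 -0.04598082]
wrist grip 863 [-74.  -56.5] [-28.3  30.9]
hood [ 0.38810113 -0.04419756]
jar 307 ((390.0560607910156, 7.348076343536377), 32.2831916809082)
can 519 ((609.1845703125, -19.05331802368164), 34.13788604736328)
scene walls ky [array([0.054 , 0.0568, 0.0612]), array([-0.0657, -0.0634, -0.0597])]
jar 474 ((388.7458801269531, 9.371037483215332), 33.00715255737305)
can 525 ((606.1046752929688, -18.848125457763672), 37.106807708740234)
side walls ky [array([0.0557, 0.0584, 0.0622]), array([-0.064 , -0.0614, -0.0578])]
```

The tub is home: its grip's rear face is at keeper x of about -74, as expected. The hood is on its stop, the jar and canister haven't moved, and the robot is clear.

```bash
python3 -c "
from station import r
print(r.finish_job())"
```

```text
the job is handed in; nothing more can be done
None
```

The job is handed in after about 24 s of robot time: the hood rests open on its stop, and the beet tub was slid flat through the gap and pushed home against the back wall, grip end outwards. The jar and canister still measure in place, and the robot is touching nothing.

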